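# True up a hub in the chuck: feel for the high side of its face and push it down

### The arm

A 7-joint arm with a two-finger parallel gripper is mounted at the origin on the work surface. World frame = base frame: x ahead of the robot, y to its left, z up, the work surface at z = 0. Lengths are in m, angles in rad, forces in N, time in s.
With the tool pointing down it reaches from about 0.4 to 0.85 m from the base axis. Payload 10.4 kg.
Tool frame: the origin (TCP) lies at the very end of the fingers, on their centre line; the grasp point (between the pads) lies 19 mm behind it; y points along the fingers, x is the direction in which the jaws open and shut, and the axes are right-handed (so a half turn about y gives the same grasp; the last joint's range is limited). The gripper opens to 85 mm and grips with 20 to 120 N. Pads are 22 mm wide; open, the fingers measure 114 mm over their backs; the gripper's body (76 mm by 85 mm) begins 54 mm behind the grasp point. The pads swing forward as they close: fully open they stand 13 mm farther back than shut.
Start: joints at [-1.259, 0.332, -0.065, 1.46, 0.022, 1.35, -0.088], TCP at [0.205, 0.59, 0.231] pointing down, gripper open.
Joint ranges: [-2.6, 2.6], [-0.5, 2.12], [-1.47, 1.34], [0.16, 2.42], [-1.27, 4.41], [0.06, 2.06], [-2.6, 2.6]. Speed limits (rad/s): [2.22, 2.22, 2.79, 2.79, 3.14, 3.14, 3.14].

### API

Orientations are given as a 3x3 rotation matrix whose columns are the frame's x, y, z axes.
In Python, from rig import telemetry, vision, ticket, nets gives the robot as it stands.
- The arm moves only by the tool servo_tool, never from a script. Its argument "rows" is a list of rows, each a list of 4 numbers: the shift along the tool's x, y, z in units of 0.15 m (1.0 is 0.15 m), then the turn about the tool's y in units of 45 degrees (1.0 is 45 degrees). In form: [[dx, dy, dz, spin], ...]. A call has 1 to 8 rows; each row shifts and turns the pose as measured when the row begins, along the tool's axes as they then stand; what a row does not reach is not made up. A row lasts 1/12 s, in which the tool goes at most 41.7 mm and 7.16 degrees, less where a joint would pass 70% of its speed; a pose out of reach is approached as far as the arm can. A call with a number of a shift or a turn outside -1 to 1 is refused whole. A call with a gripper value outside its range is refused whole. "hand" is the closure, from 0 (fully open) to 1 (shut), set as the call begins (left out, the last holds). The fingers move at their own pace and stop on an object; the grip force is fixed at half the most. Time passes only in rows, so rows that do not move let the fingers close. It gives the time, the measured TCP pose, the force and the opening at its end, in the units of the state.
- telemetry.get_state(): the state, without advancing time (a new reading comes with each control period).
- vision.get_image(name): name is "scene" or "top" or "wrist"; returns a dict with "img" (480x640x3 uint8, red, green, blue), "camera_matrix" (3x3 intrinsics, pixels), "D" ([k1, k2, p1, p2, k3] as OpenCV has them; the pictures are not rectified), "view" (4x4, takes a point from world to camera coordinates). Camera axes: x right, y up, looking along -z (the intrinsics and any distortion apply to the point x, -y, -z); pixel columns grow to the right and rows downward; lengths in m; the calibration is good to about 2 mm. A picture is of the moment at which its call begins. There is no depth.
- ticket.sign_off(): hands the job in, once; it reports no verdict.
Trained networks look in the newest picture that a camera, given by its name, has taken for a name from the list of things; names that differ only in an ending like _2 or _b are one class to them, and where a whole thing is asked for, a point or a joint stands for the part that bears it (a point fixed in the world has none). Each returns a list of dicts, best first, with "confidence" (0 to 1); they miss things now and then, are a little off and sometimes report something else, mostly with a low value. They report only what shows in the picture. A call takes as long as a camera call. They do not tell look-alikes from the thing itself.
- nets.spot_in(query, camera): "location" ([x, y, z] in m, in world coordinates, good to about 4 mm: the middle of the surface that is visible of it).
The state is a dict: "clock": time; "q": joint angles; "joint_vel": joint speeds; "effort": joint torques, N m; "tcp_pos": TCP position; "orientation": TCP orientation; "ft_force": force on the tool from outside, world axes, zero at the start; "wrist_torque": the same for the moment, N m; "width": finger opening in m.
Only numpy, scipy, OpenCV 4.12 (cv2) and the standard library are available. Lean on these libraries where they do the work, as an engineer would, in place of code of your own. Each camera call takes 0.05 s, during which the arm holds its last target.

### The job

The hub in the three-jaw chuck is clamped out of true. Take the brass drift from the tool block, feel lightly round the hub's upper face with its nylon nose to find the high side, and push that side down, at 30 N at most, until the face lies level (no more than 2 mm of run-out across the flange). Keep the gripper itself off the chuck and hub, then stand the drift back in its hole and leave the other things on the bench where they are.

Things in the scene. Friction and masses are not known exactly. Their poses are not given: they have to be found in the camera images.
- chuck: Round steel three-jaw chuck fixed level on the bench, lying face up, 200 mm across; origin at the centre of its underside on the bench, z up along its axis. Body 70 mm high, jaws up to 105 mm. The jaws hold a steel hub by its 70 mm wide neck (called hub_neck in the rules; its axis is square to the hub's upper face). The hub's own lean and height are not reported.
- above_face (a point): Point fixed to the chuck, on its axis 160 mm above the bench, clear above the hub. The hub's upper face below it is a flat plain ring from 25 to 60 mm off the axis; inside is an open bore of 48 mm, outside eight round lobes reach to 74 mm, in the same plane; flange 16 mm thick. The middle of the face lies anywhere from 128 to 140 mm above the bench and leans 0.03 to 0.05 rad to any side.
- jaw_grip (a point): Point fixed to the chuck, on its axis 90 mm above the bench, in the jaws. Friction holds the hub: touches under 9 N leave it; 12 to 20 N straight down on the high side, 50 mm off the axis (more force if beside the high spot), swing it about a level line through the neck 38 mm below the face: high side down, opposite side up as much. It stays where left; no stop at level, it can go past.
- drift: Loose brass drift, a straight round bar 168 mm long with 18 mm diameter, 0.32 kg, with a ball-ended white nylon nose of 14 mm diameter and 22 mm length at its lower end. Origin at the tip of the nose, z along the bar towards the plain end. It stands upright, nose down, in the largest hole of the tool block, loosely (it may lean by up to 0.08 rad); best gripped 100 to 140 mm above the tip.
- toolblock: Wooden tool block fixed to the bench, 140 x 70 x 60 mm; origin at the centre of its underside, x along its length. Three holes in a row along x; two hold short steel tools that stand out up to 30 mm.
- toolblock_hole0 (a point): Centre of the mouth of the drift's hole, on the block's top 60 mm above the bench, 45 mm from the block's centre towards its -x end; 21 mm wide with a 2 mm chamfer, 40 mm deep (its floor is 20 mm above the bench).
- spare_hub: Loose steel hub like the one in the chuck, standing on the bench, 148 mm across, 58 mm high, 1.6 kg; origin at the centre of its underside. Bystander.
- key: Loose T-shaped chuck key lying on the bench, 126 mm long with a 126 mm cross-bar, 16 mm thick; origin under the middle of its shaft. Bystander.
- oiler: Loose white plastic bottle with a black cap, 60 mm diameter, 160 mm high; origin at the centre of its underside. Bystander.
- parallel: Loose steel bar on the bench, 150 x 20 x 40 mm; origin at the centre of its underside. Bystander.
Not all that is in view belongs to the job. Of the things like the drift, leave any that is turquoise; of the rest the larger one is meant.

How it is judged:
By the outcome, as a careful person would: the job done as asked, in the order asked, and still so for the second after the job is handed in, with the robot touching nothing.
It also fails if it takes over 72 s, if anything falls off the work surface, if the arm or the gripper's body presses on something with over 40 N, if the wrist force passes 120 N, or if a joint passes its speed limit or range.

## Working session

There is one attempt and no reset: what is moved stays moved. The work goes in short steps, Python scripts to look and compute and a tool call to move; the robot and the scene stay as the last step left them, time stands still between calls to the robot, and variables do not carry over. Pictures are saved under pics/ and viewed, and the job is handed in when it is done.

Besides the shell and the picture viewer there is one more tool, called as name(argument=value, ...) on one line, values as JSON. servo_tool: Moves the arm, as the interface text tells. Shifts and turns lie within -1 to 1; 1 stands for 0.15 m of shift or 45 degrees of turn. Its arguments: {"type":"object","properties":{"rows":{"type":"array","items":{"type":"array","items":{"type":"number"}}},"hand":{"type":"number"}},"required":["rows"]}

```bash
ls; mkdir -p pics
python3 - <<'E'
from rig import telemetry, vision, nets
import cv2, numpy as np
s=telemetry.get_state()
for k,v in s.items(): print(k,np.round(v,4).tolist())
for c in ["scene","top","wrist"]:
    d=vision.get_image(c); cv2.imwrite(f"pics/{c}0.png",d["img"][:,:,::-1]); print(c,d["camera_matrix"],d["D"],np.round(d["view"],3).tolist())
for q in ["chuck","drift","toolblock","toolblock_hole0","spare_hub","key","oiler","parallel","above_face"]:
    for c in ["scene","top"]:
        try: print(q,c,[(np.round(r["location"],3).tolist(),round(r["confidence"],2)) for r in nets.spot_in(q,c)])
        except Exception as e: print(q,c,e)
print(telemetry.get_state()["clock"])
E
```

```text
pics
clock 0.0
q [-1.2586, 0.3329, -0.0647, 1.461, 0.0216, 1.3499, -0.0885]
joint_vel [-0.0, -0.0004, 0.0008, -0.0001, -0.001, -0.0008, 0.0009]
effort [-0.0006, -62.5444, 0.0486, -39.1597, 0.0161, 0.0101, 0.0]
tcp_pos [0.2052, 0.5899, 0.2305]
orientation [[0.3285, -0.0004, -0.9445], [0.9445, -0.0014, 0.3285], [-0.0015, -1.0, -0.0001]]
ft_force [0.276, -0.1159, 0.0596]
wrist_torque [-0.0473, -0.0174, -0.0126]
width 0.0857
scene [[484.36839234   0.         321.07781561]
 [  0.         484.36839234 241.89935418]
 [  0.           0.           1.        ]] [-0.07090387  0.          0.          0.          0.        ] [[0.875, 0.483, 0.006, -0.515], [-0.346, 0.617, 0.707, 0.096], [0.338, -0.621, 0.708, -1.274], [0.0, 0.0, 0.0, 1.0]]
top [[594.98030453   0.         303.71130935]
 [  0.         594.98030453 246.21737095]
 [  0.           0.           1.        ]] [-0.04400057  0.          0.          0.          0.        ] [[-0.007, -1.0, 0.006, -0.006], [0.996, -0.007, 0.09, -0.603], [-0.09, 0.006, 0.996, -1.148], [0.0, 0.0, 0.0, 1.0]]
wrist [[417.64541813   0.         316.02157316]
 [  0.
[... 533 characters left out ...]
2)]
toolblock top [([0.554, -0.18, 0.058], 0.62)]
toolblock_hole0 scene [([0.701, -0.341, 0.041], 0.63)]
toolblock_hole0 top [([0.55, -0.185, 0.06], 0.56)]
spare_hub scene [([0.801, -0.002, 0.06], 0.77)]
spare_hub top [([0.796, 0.002, 0.057], 0.73), ([0.707, 0.316, 0.105], 0.26)]
key scene [([0.373, -0.007, 0.015], 0.72)]
key top [([0.374, 0.005, 0.015], 0.72), ([0.583, 0.194, 0.121], 0.65)]
oiler scene [([0.718, 0.309, 0.084], 0.8)]
oiler top [([0.707, 0.319, 0.106], 0.66)]
parallel scene [([0.703, -0.345, 0.04], 0.9)]
parallel top [([0.701, -0.333, 0.039], 0.94), ([0.58, 0.192, 0.118], 0.68)]
above_face scene [([0.601, 0.167, 0.071], 0.7)]
above_face top [([0.581, 0.196, 0.12], 0.67)]
1.05
```

View pics/scene0.png

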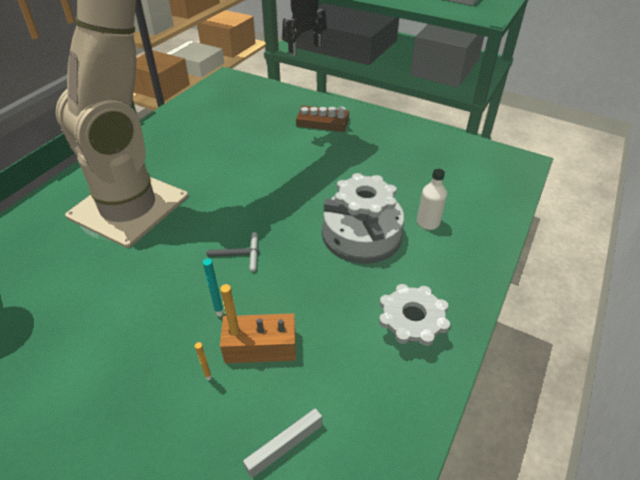

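View pics/top0.png

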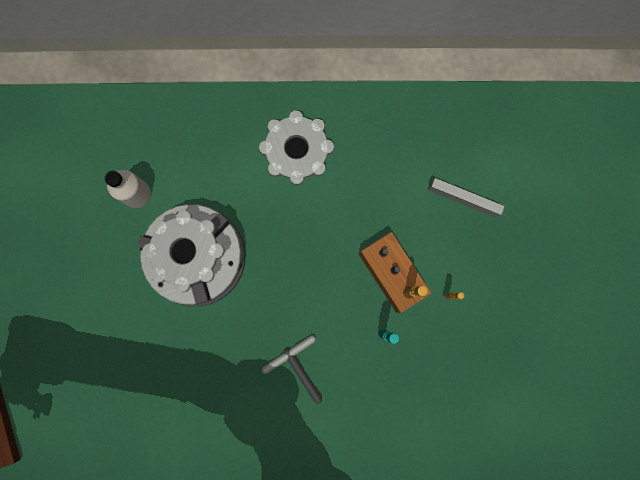

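View pics/wrist0.png

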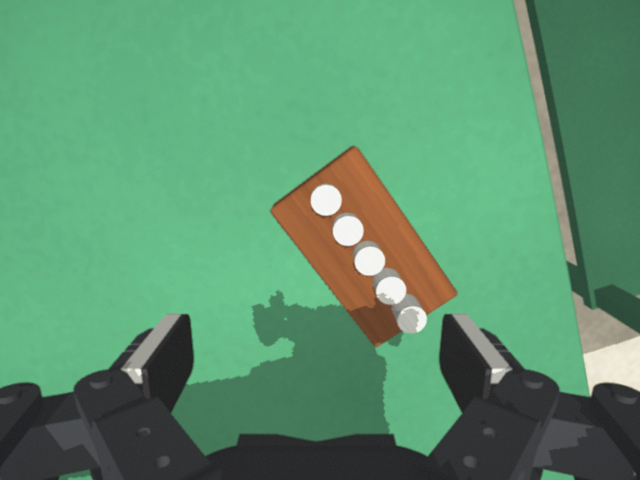

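The scene image shows three drift-like bars: turquoise at (213,288), standing free; large orange at (230,310), in the block; small orange at (203,360), standing free. By the description I take the large orange one in the block. I'll check that in a close crop and measure it.

```bash
cat > h.py <<'E'
import numpy as np, cv2
from rig import telemetry, vision, ticket, nets
F=np.diag([1,-1,-1.])
def cam(name,save=None):
    d=vision.get_image(name); 
    if save: cv2.imwrite(f"pics/{save}.png",d["img"][:,:,::-1]); np.savez(f"pics/{save}.npz",**{k:np.array(v) for k,v in d.items()})
    return d
def load(s):
    return dict(np.load(f"pics/{s}.npz"))
def ray(d,uv):
    V=np.array(d["view"]);R=F@V[:3,:3];t=F@V[:3,3]
    p=cv2.undistortPoints(np.array([[uv]],float),np.array(d["camera_matrix"]),np.array(d["D"]))[0,0]
    return -R.T@t, R.T@np.array([p[0],p[1],1.])
def onz(d,uv,z):
    c,r=ray(d,uv); return c+r*(z-c[2])/r[2]
def tri(prs):
    A=np.zeros((3,3));b=np.zeros(3);L=[]
    for d,uv in prs:
        c,r=ray(d,uv);r=r/np.linalg.norm(r);P=np.eye(3)-np.outer(r,r);A+=P;b+=P@c;L.append((P,c))
    x=np.linalg.solve(A,b); return x,[np.linalg.norm(P@(x-c)) for P,c in L]
def proj(d,X):
    V=np.array(d["view"]);R=F@V[:3,:3];t=F@V[:3,3]
    return cv2.projectPoints(np.atleast_2d(np.array(X,float)),cv2.Rodrigues(R)[0],t,np.array(d["camera_matrix"]),np.array(d["D"]))[0][:,0]
def st():
    s=telemetry.get_state(); 
    print("t",round(s["clock"],2),"tcp",np.round(s["tcp_pos"],4),"F",np.round(s["ft_force"],2),"w",round(s["width"],4)); return s
def crop(img,x0,y0,x1,y1,k,name):
    cv2.imwrite(f"pics/{name}.png",cv2.resize(img[y0:y1,x0:x1,::-1],None,fx=k,fy=k,interpolation=cv2.INTER_CUBIC))
E
python3 - <<'E'
from h import *
d=cam("scene","sceneA"); crop(d["img"],180,240,320,390,5,"cs"); 
d=cam("top","topA"); crop(d["img"],350,220,470,350,5,"ct"); crop(d["img"],130,190,260,320,5,"cc")
d=load("sceneA"); crop(d["img"],310,160,450,270,5,"ccs")
E
```

```text
(no output)
```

View pics/cs.png

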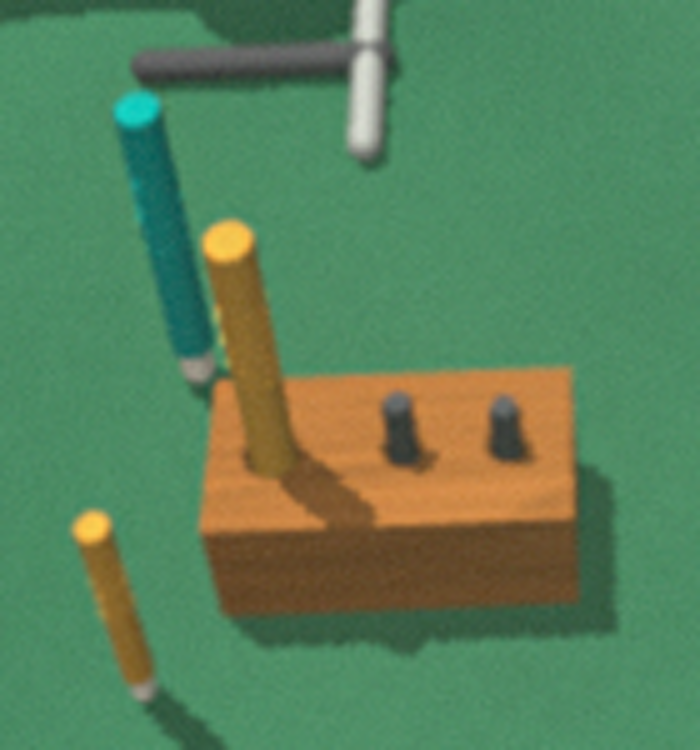

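View pics/ct.png

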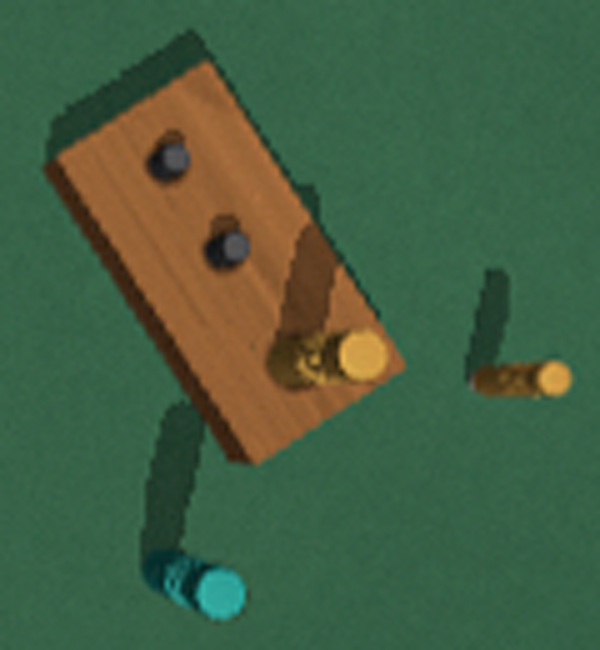

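View pics/cc.png

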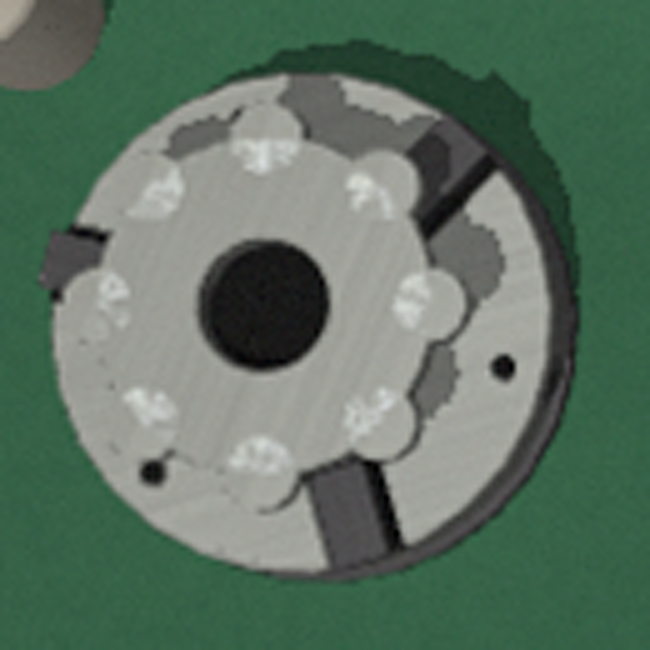

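View pics/ccs.png

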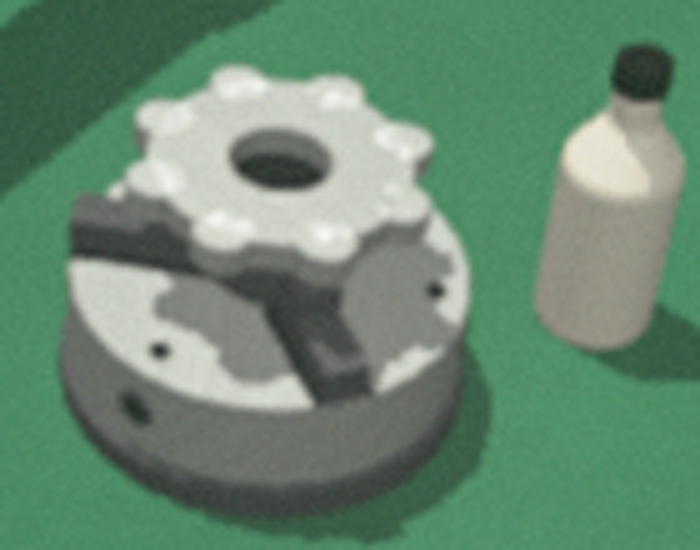

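Run:
```python
from h import *
S=load("sceneA");T=load("topA")
cs=lambda x,y:(180+(x-2)/5,240+(y-2)/5); ct=lambda x,y:(350+(x-2)/5,220+(y-2)/5); cc=lambda x,y:(130+(x-2)/5,190+(y-2)/5); ccs=lambda x,y:(310+(x-2)/5,160+(y-2)/5)
print("drift top",tri([(S,cs(229,242)),(T,ct(363,356))]))
print("cyan top",tri([(S,cs(138,110)),(T,ct(221,594))]), "small",tri([(S,cs(93,527)),(T,ct(554,379))]))
a=[onz(T,ct(*p),.06) for p in [(208,62),(405,370),(258,465),(55,160)]]
b=[onz(S,cs(*p),.06) for p in [(571,368),(218,380),(203,533),(577,520)]]
for n,c in (("T",a),("S",b)):
    c=np.array(c)[:,:2]; m=c.mean(0); print(n,"corners",np.round(c,4).tolist(),"ctr",m, [np.round(np.linalg.norm(c[i]-c[(i+1)%4]),4) for i in range(4)])
    u=(c[1]+c[2]-c[0]-c[3]);u/=np.linalg.norm(u);print(" dir to hole",u,"hole",m+.045*u)
print("base S",onz(S,cs(268,460),.06),"T",onz(T,ct(290,360),.06))
# chuck ellipse at z=.07
from scipy.optimize import least_squares
P=np.array([onz(T,cc(*p),.07)[:2] for p in [(53,320),(552,330),(305,73),(120,150),(75,420),(150,505),(245,563),(535,240),(460,510)]])
r=least_squares(lambda v:np.hypot(*(P-v[:2]).T)-v[2],[.58,.19,.1]);print("chuck T",r.x,r.fun)
P=np.array([onz(S,ccs(*p),.07)[:2] for p in [(70,290),(468,290),(280,408),(120,365),(430,355),(455,235)]])
r=least_squares(lambda v:np.hypot(*(P-v[:2]).T)-v[2],[.58,.19,.1]);print("chuck S",r.x,r.fun)
print("bore", tri([(S,ccs(281,159)),(T,cc(264,306))]))
```

```text
drift top (array([ 0.51204205, -0.21032706,  0.18533874]), [np.float64(0.0009359563903948053), np.float64(0.000935956390394975)])
cyan top (array([ 0.43087109, -0.16333869,  0.16545006]), [np.float64(0.0009244361095668939), np.float64(0.000924436109566928)]) small (array([ 0.50394705, -0.2949361 ,  0.11362094]), [np.float64(0.0008266666511475014), np.float64(0.0008266666511473681)])
T corners [[0.6266, -0.1794], [0.5076, -0.2526], [0.4719, -0.1954], [0.5892, -0.1197]] ctr [ 0.54883151 -0.18679287] [np.float64(0.1398), np.float64(0.0674), np.float64(0.1395), np.float64(0.0705)]
 dir to hole [-0.84599476 -0.5331912 ] hole [ 0.51076175 -0.21078647]
S corners [[0.5926, -0.1203], [0.4742, -0.1936], [0.5119, -0.2534], [0.6311, -0.1797]] ctr [ 0.5524667  -0.18676277] [np.float64(0.1393), np.float64(0.0707), np.float64(0.1401), np.float64(0.0708)]
 dir to hole [-0.85041017 -0.52612028] hole [ 0.51419825 -0.21043819]
base S [ 0.51380879 -0.21466834  0.06      ] T [ 0.51178269 -0.20852844  0.06      ]
chuck T [0.5881032  0.20584715 0.09441368] [ 0.0008349   0.00085665 -0.00074951  0.00118783  0.00014301 -0.00308006
  0.00119675 -0.00135822  0.00096866]
chuck S [0.58692327 0.2059327  0.09610973] [-0.00152179  0.00059491 -0.00019893  0.00205681 -0.00144185  0.00051087]
bore (array([0.58795   , 0.20852193, 0.13372563]), [np.float64(0.0012693977074749064), np.float64(0.0012693977074750742)])
```

Chosen: the large orange bar in the block. The crop confirms a white nose and that it stands in the -x end hole at about (0.512, -0.210), with its top at 0.185, which fits the given sizes. Next is a planner.

```bash
cat >> h.py <<'E'
def Rz(a): c,s=np.cos(a),np.sin(a); return np.array([[c,-s,0],[s,c,0],[0,0,1]])
def plan(target,yaw=None,n=None,step=0.038):
    """straight move; yaw = wanted world angle of tool x; prints rows"""
    s=telemetry.get_state(); p=np.array(s["tcp_pos"]);R=np.array(s["orientation"])
    y0=np.arctan2(R[1,0],R[0,0]); dy=0 if yaw is None else (yaw-y0+np.pi)%(2*np.pi)-np.pi
    D=np.array(target)-p
    if n is None: n=int(max(np.ceil(np.linalg.norm(D)/step),np.ceil(abs(dy)/np.radians(6.8)),1))
    rows=[]
    for i in range(n):
        Ri=Rz(dy*i/n)@R; v=Ri.T@(D/n)/0.15
        rows.append([round(float(x),3) for x in (*v,-dy/n/(np.pi/4))])
    print("from",np.round(p,4),"yaw",round(np.degrees(y0),1),"D",np.round(D,4),"n",n)
    for i in range(0,n,8): print(str(rows[i:i+8]).replace(" ",""))
E
python3 - <<'E'
from h import *
st(); plan([0.46,0.25,0.30],np.radians(28))
E
```

```text
t 1.15 tcp [0.2054 0.5903 0.2313] F [ 0.27  0.7  -0.44] w 0.0851
from [0.2054 0.5903 0.2313] yaw 70.8 D [ 0.2546 -0.3403  0.0687] n 12
[[-0.132,-0.038,-0.196,0.079],[-0.12,-0.038,-0.204,0.079],[-0.107,-0.038,-0.211,0.079],[-0.093,-0.038,-0.217,0.079],[-0.08,-0.038,-0.222,0.079],[-0.066,-0.038,-0.227,0.079],[-0.052,-0.038,-0.23,0.079],[-0.037,-0.038,-0.233,0.079]]
[[-0.022,-0.038,-0.235,0.079],[-0.008,-0.038,-0.236,0.079],[0.007,-0.038,-0.236,0.079],[0.022,-0.038,-0.235,0.079]]
```

servo_tool(rows=[[-0.13,-0.04,-0.2,0.08],[-0.12,-0.04,-0.2,0.08],[-0.11,-0.04,-0.21,0.08],[-0.09,-0.04,-0.22,0.08],[-0.08,-0.04,-0.22,0.08],[-0.07,-0.04,-0.23,0.08],[-0.05,-0.04,-0.23,0.08],[-0.04,-0.04,-0.23,0.08]], hand=0.3)

```text
clock: 1.82
tcp_pos: [0.3722, 0.3586, 0.278]
orientation: [[0.747, -0.005, -0.665], [0.665, 0.0, 0.747], [-0.004, -1.0, 0.004]]
ft_force: [0.8, 0.9, 1.1]
width: 0.0594
```

Run:
```python
from h import *
s=st(); print(np.round(s["q"],3)); plan([0.5,0.1,0.30],np.radians(10));
```

```text
t 1.82 tcp [0.3722 0.3586 0.278 ] F [0.76 0.89 1.07] w 0.0594
[-0.99   0.069  0.146  1.677 -0.014  1.4   -0.115]
from [0.3722 0.3586 0.278 ] yaw 41.7 D [ 0.1278 -0.2586  0.022 ] n 8
[[-0.064,-0.019,-0.232,0.088],[-0.048,-0.019,-0.236,0.088],[-0.031,-0.019,-0.238,0.088],[-0.015,-0.019,-0.24,0.088],[0.002,-0.019,-0.24,0.088],[0.018,-0.019,-0.24,0.088],[0.035,-0.019,-0.238,0.088],[0.051,-0.019,-0.235,0.088]]
```

Tracking is good and the spin sign is right.

servo_tool(rows=[[-0.06,-0.02,-0.23,0.09],[-0.05,-0.02,-0.24,0.09],[-0.03,-0.02,-0.24,0.09],[-0.015,-0.02,-0.24,0.09],[0,-0.02,-0.24,0.09],[0.02,-0.02,-0.24,0.09],[0.035,-0.02,-0.24,0.09],[0.05,-0.02,-0.24,0.09]])

```text
clock: 2.48
tcp_pos: [0.5011, 0.0827, 0.3048]
orientation: [[0.991, -0.0, -0.134], [0.134, 0.006, 0.991], [0.0, -1.0, 0.006]]
ft_force: [0.2, -0.1, 0.4]
width: 0.0597
```

Run:
```python
from h import *
s=st(); print(np.round(s["q"],3)); plan([0.51,-0.20,0.30],np.radians(-23),n=9);
```

```text
t 2.48 tcp [0.5011 0.0827 0.3048] F [ 0.23 -0.06  0.42] w 0.0597
[-0.684  0.025  0.447  1.668 -0.017  1.449 -0.101]
from [0.5011 0.0827 0.3048] yaw 7.7 D [ 0.0089 -0.2827 -0.0048] n 9
[[-0.021,0.002,-0.208,0.076],[-0.009,0.002,-0.209,0.076],[0.003,0.002,-0.209,0.076],[0.016,0.002,-0.209,0.076],[0.028,0.002,-0.208,0.076],[0.041,0.002,-0.206,0.076],[0.053,0.002,-0.203,0.076],[0.065,0.002,-0.199,0.076]]
[[0.076,0.002,-0.195,0.076]]
```

servo_tool(rows=[[-0.02,0,-0.21,0.08],[-0.01,0,-0.21,0.08],[0,0,-0.21,0.08],[0.015,0,-0.21,0.08],[0.03,0,-0.21,0.08],[0.04,0,-0.21,0.08],[0.05,0,-0.2,0.08],[0.065,0,-0.2,0.08]])

```text
clock: 3.15
tcp_pos: [0.5023, -0.1844, 0.3058]
orientation: [[0.922, 0.006, 0.387], [-0.387, 0.007, 0.922], [0.003, -1.0, 0.008]]
ft_force: [0.9, 1.4, 0.5]
width: 0.0598
```

Run:
```python
from h import *
s=st(); print(np.round(s["q"],3))
d=cam("wrist","w1"); print(proj(d,[[.512,-.2105,.187],[.512,-.2105,.06]]))
```

```text
t 3.15 tcp [ 0.5023 -0.1844  0.3058] F [0.92 1.45 0.49] w 0.0598
[-0.394  0.098  0.725  1.615 -0.073  1.45  -0.059]
[[343.64657095 272.56768095]
 [334.68505062 230.52123661]]
```

View pics/w1.png

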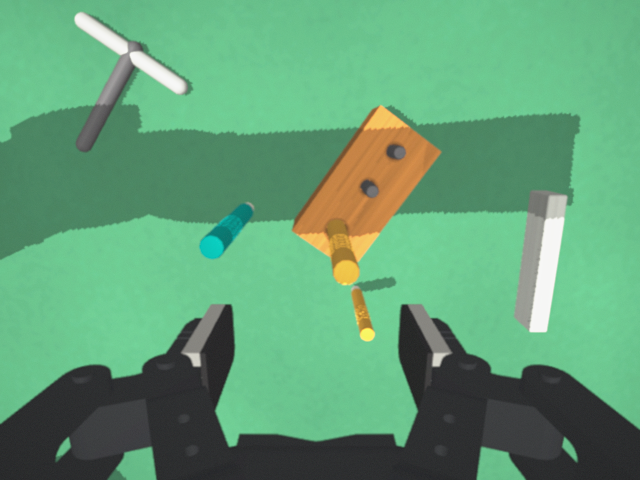

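The wrist view shows the cap at (346,272) and the base at about (335,229). The predictions were (344,273) and (335,230), so the position is confirmed.

Run:
```python
from h import *
plan([0.5125,-0.2105,0.23],None,n=3); plan([0.5125,-0.2105,0.122],None,n=7)
```

```text
from [ 0.5007 -0.1917  0.306 ] yaw -23.5 D [ 0.0118 -0.0188 -0.076 ] n 3
[[0.04,0.169,-0.029,0.0],[0.04,0.169,-0.029,0.0],[0.04,0.169,-0.029,0.0]]
from [ 0.5007 -0.1917  0.306 ] yaw -23.5 D [ 0.0118 -0.0188 -0.184 ] n 7
[[0.017,0.175,-0.013,0.0],[0.017,0.175,-0.013,0.0],[0.017,0.175,-0.013,0.0],[0.017,0.175,-0.013,0.0],[0.017,0.175,-0.013,0.0],[0.017,0.175,-0.013,0.0],[0.017,0.175,-0.013,0.0]]
```

servo_tool(rows=[[0.06,0.15,-0.045,0],[0.06,0.15,-0.045,0],[0,0.15,0,0],[0,0,0,0]])

```text
clock: 3.53
tcp_pos: [0.5123, -0.2173, 0.2383]
orientation: [[0.913, 0.011, 0.407], [-0.407, 0.002, 0.914], [0.009, -1.0, 0.007]]
ft_force: [-1.9, 0.2, -0.5]
width: 0.06
```

Run:
```python
from h import *
s=st(); plan([0.5125,-0.2105,0.122],None,n=5)
d=cam("wrist","w2"); print(proj(d,[[.512,-.2105,.187],[.512,-.2105,.06]]))
```

```text
t 3.53 tcp [ 0.5123 -0.2173  0.2383] F [-1.88  0.24 -0.47] w 0.06
from [ 0.5123 -0.2173  0.2383] yaw -24.0 D [ 0.0002  0.0068 -0.1163] n 5
[[-0.005,0.155,0.007,0.0],[-0.005,0.155,0.007,0.0],[-0.005,0.155,0.007,0.0],[-0.005,0.155,0.007,0.0],[-0.005,0.155,0.007,0.0]]
[[308.03723682 264.92650924]
 [309.39276394 216.15535075]]
```

View pics/w2.png

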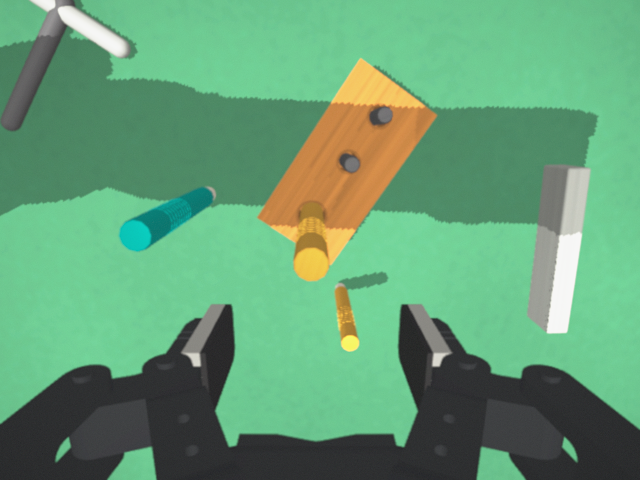

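servo_tool(rows=[[0,0.15,0.015,0],[0,0.15,0.015,0],[0,0.15,0.01,0],[0,0.15,0,0],[0,0.15,0,0],[0,0,0,0]])

```text
clock: 4.08
tcp_pos: [0.5234, -0.21, 0.135]
orientation: [[0.915, 0.027, 0.402], [-0.402, 0.002, 0.916], [0.024, -1.0, 0.012]]
ft_force: [-0.7, -0.9, -0.5]
width: 0.0598
```

Run:
```python
from h import *
s=st(); print(np.round(s["q"],3));plan([0.513,-0.2105,0.122],None,n=1)
```

```text
t 4.08 tcp [ 0.5234 -0.21    0.135 ] F [-0.71 -0.91 -0.46] w 0.0598
[-0.299  0.302  0.715  1.799 -0.234  1.098  0.083]
from [ 0.5234 -0.21    0.135 ] yaw -23.7 D [-0.0104 -0.0005 -0.013 ] n 1
[[-0.064,0.085,-0.032,0.0]]
```

servo_tool(rows=[[-0.04,0.04,-0.02,0],[-0.03,0.04,-0.01,0],[0,0,0,0]])

```text
clock: 4.33
tcp_pos: [0.5137, -0.2097, 0.1263]
orientation: [[0.916, 0.031, 0.4], [-0.4, 0.001, 0.916], [0.028, -1.0, 0.013]]
ft_force: [-0.3, 0.3, -1.3]
width: 0.0601
```

Run:
```python
from h import *
s=st(); print(np.round(s["orientation"],3).tolist());plan([0.513,-0.2105,0.122],None,n=1)
d=cam("wrist","w3")
```

```text
t 4.33 tcp [ 0.5137 -0.2097  0.1263] F [-0.29  0.28 -1.33] w 0.0601
[[0.916, 0.031, 0.4], [-0.4, 0.001, 0.916], [0.028, -1.0, 0.013]]
from [ 0.5137 -0.2097  0.1263] yaw -23.6 D [-0.0007 -0.0008 -0.0043] n 1
[[-0.003,0.029,-0.007,0.0]]
```

View pics/w3.png

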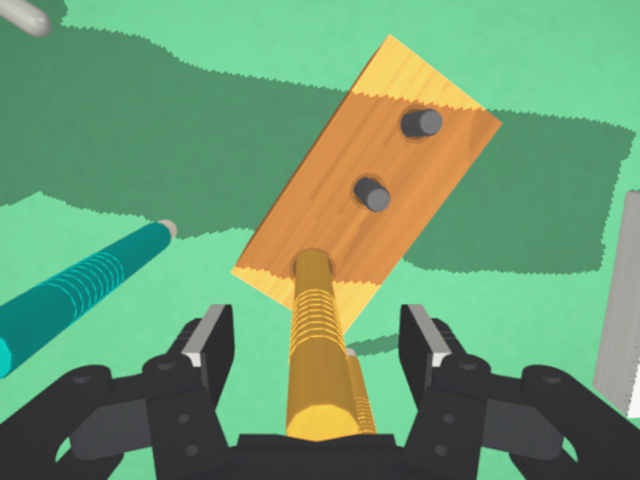

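The bar stands between the jaws, base at (313,262), centred. Closing now.

servo_tool(rows=[[0,0.015,0,0],[0,0,0,0],[0,0,0,0],[0,0,0,0],[0,0,0,0],[0,0,0,0]], hand=1)

```text
clock: 4.88
tcp_pos: [0.5148, -0.2097, 0.1277]
orientation: [[0.916, 0.034, 0.4], [-0.4, 0.003, 0.916], [0.03, -0.999, 0.016]]
ft_force: [-0.1, 0.8, 0.0]
width: 0.0168
```

Run:
```python
from h import *
s=st(); print(np.round(s["orientation"],3).tolist(),np.round(s["wrist_torque"],3))
```

```text
t 4.88 tcp [ 0.5148 -0.2097  0.1277] F [-0.09  0.78  0.04] w 0.0168
[[0.916, 0.034, 0.4], [-0.4, 0.003, 0.916], [0.03, -0.999, 0.016]] [ 0.144  0.34  -0.033]
```

Run:
```python
from h import *
plan([0.5135,-0.2105,0.29],None,n=8)
```

```text
from [ 0.5148 -0.2097  0.1277] yaw -23.6 D [-0.0013 -0.0008  0.1623] n 8
[[0.003,-0.135,0.001,0.0],[0.003,-0.135,0.001,0.0],[0.003,-0.135,0.001,0.0],[0.003,-0.135,0.001,0.0],[0.003,-0.135,0.001,0.0],[0.003,-0.135,0.001,0.0],[0.003,-0.135,0.001,0.0],[0.003,-0.135,0.001,0.0]]
```

servo_tool(rows=[[0,-0.1,0,0],[0.003,-0.1,0,0],[0.003,-0.12,0,0],[0.003,-0.14,0,0],[0.003,-0.14,0,0],[0.003,-0.14,0,0],[0.003,-0.14,0,0],[0.003,-0.14,0,0]])

```text
clock: 5.55
tcp_pos: [0.51, -0.2105, 0.2798]
orientation: [[0.916, 0.024, 0.401], [-0.401, 0.002, 0.916], [0.021, -1.0, 0.011]]
ft_force: [-0.1, 1.0, -2.8]
width: 0.0165
```

Run:
```python
from h import *
s=st(); print(np.round(s["orientation"],3).tolist(),np.round(s["q"],3))
d=cam("wrist","w4");d=cam("scene","s4"); crop(d["img"],180,200,340,350,5,"s4c")
p=s["tcp_pos"]; print(proj(d,[p,p-[0,0,.108]]))
t=cam("top","t4");print(proj(t,[p,p-[0,0,.108]])); crop(t["img"],350,220,470,350,5,"t4c")
```

```text
t 5.55 tcp [ 0.51   -0.2105  0.2798] F [-0.13  0.96 -2.79] w 0.0165
[[0.916, 0.024, 0.401], [-0.401, 0.002, 0.916], [0.021, -1.0, 0.011]] [-0.357  0.142  0.752  1.635 -0.109  1.382 -0.005]
[[215.79557896 249.92937831]
 [224.93808156 292.57116903]]
[[434.37944973 290.65975921]
 [420.36177731 291.66578661]]
```

View pics/w4.png

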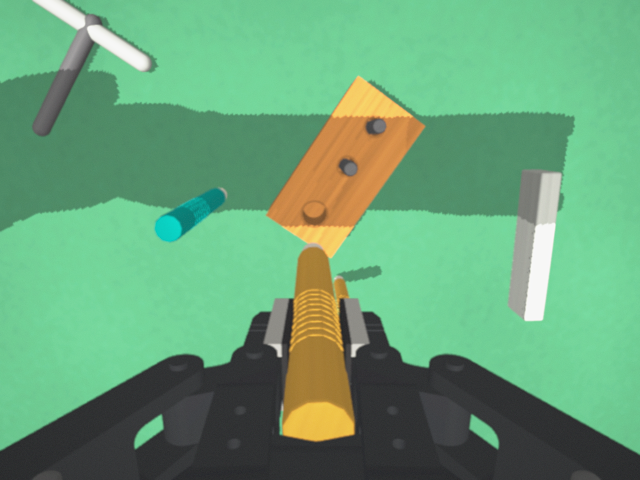

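View pics/s4c.png

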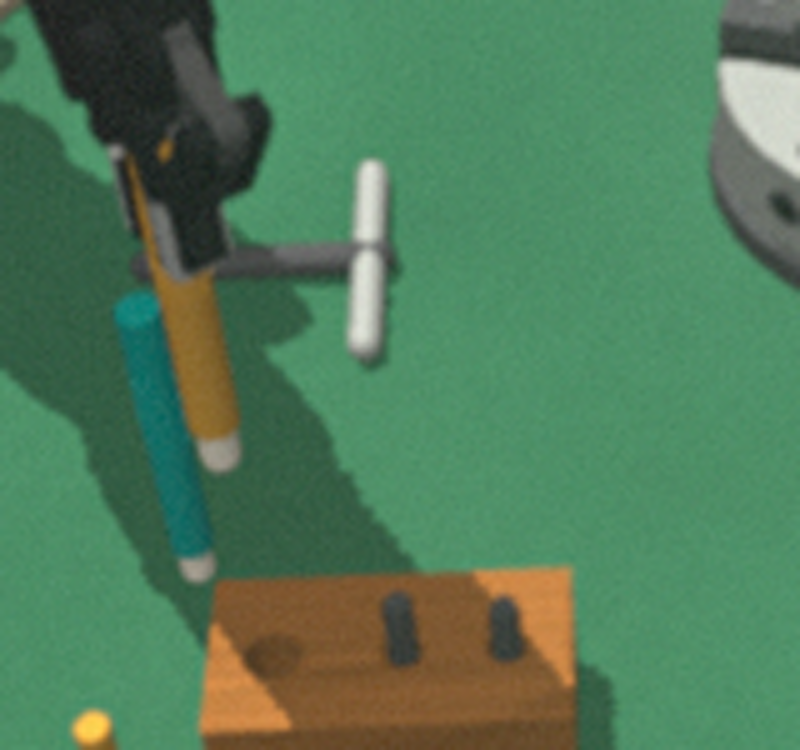

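Drift held and upright. In the scene crop its nose tip is at (222,472), within 1–2 px of the prediction, and the hole is empty at (274,656). Next: over to the chuck.

Run:
```python
from h import *
plan([0.5875,0.156,0.30],np.radians(15),n=12)
S=load("s4");W=load("w4");T=load("t4")
print("hole S",onz(S,(180+272/5,200+654/5),.06),"W",onz(W,(314,212),.06))
```

```text
from [ 0.5109 -0.2108  0.28  ] yaw -23.6 D [0.0766 0.3668 0.02  ] n 12
[[-0.042,-0.01,0.204,-0.072],[-0.031,-0.009,0.206,-0.072],[-0.019,-0.009,0.207,-0.072],[-0.008,-0.009,0.208,-0.072],[0.004,-0.009,0.208,-0.072],[0.016,-0.008,0.208,-0.072],[0.027,-0.008,0.207,-0.072],[0.039,-0.008,0.205,-0.072]]
[[0.05,-0.008,0.202,-0.072],[0.062,-0.007,0.199,-0.072],[0.073,-0.007,0.195,-0.072],[0.084,-0.007,0.191,-0.072]]
hole S [ 0.51473101 -0.21203215  0.06      ] W [ 0.51417916 -0.20927615  0.06      ]
```

servo_tool(rows=[[-0.04,-0.03,0.2,-0.07],[-0.03,-0.03,0.2,-0.07],[-0.02,-0.02,0.2,-0.07],[-0.01,-0.01,0.2,-0.07],[0,-0.01,0.2,-0.07],[0.015,-0.01,0.2,-0.07],[0.025,-0.01,0.2,-0.07],[0.04,-0.01,0.2,-0.07]])

```text
clock: 6.37
tcp_pos: [0.5563, 0.0274, 0.2888]
orientation: [[0.999, 0.013, -0.03], [0.03, -0.003, 1.0], [0.013, -1.0, -0.003]]
ft_force: [0.7, -0.1, -3.1]
width: 0.0169
```

Run:
```python
from h import *
st();plan([0.5875,0.156,0.30],np.radians(15),n=5)
```

```text
t 6.37 tcp [0.5563 0.0274 0.2888] F [ 0.73 -0.09 -3.13] w 0.0169
from [0.5563 0.0274 0.2888] yaw 1.7 D [0.0312 0.1286 0.0112] n 5
[[0.047,-0.015,0.17,-0.059],[0.055,-0.015,0.168,-0.059],[0.063,-0.015,0.165,-0.059],[0.07,-0.015,0.162,-0.059],[0.078,-0.014,0.159,-0.059]]
```

servo_tool(rows=[[0.045,-0.02,0.17,-0.06],[0.055,-0.015,0.17,-0.06],[0.06,-0.015,0.16,-0.06],[0.07,-0.015,0.16,-0.06],[0.02,0,0.06,0],[0,0,0,0]])

```text
clock: 6.87
tcp_pos: [0.5797, 0.1548, 0.2894]
orientation: [[0.97, 0.002, -0.242], [0.242, -0.004, 0.97], [0.001, -1.0, -0.005]]
ft_force: [-0.3, -0.5, -3.4]
width: 0.0165
```

Run:
```python
from h import *
s=st();R=np.array(s["orientation"]);print(np.round(R,3).tolist())
tip=np.array(s["tcp_pos"])+R[:,1]*.108; print("tip",tip)
d=cam("scene","s5");t=cam("top","t5")
print(proj(d,[tip]),proj(t,[tip])); crop(d["img"],300,120,460,240,5,"s5c"); 
w=cam("wrist","w5");print(proj(w,[tip]))
```

```text
t 6.87 tcp [0.5797 0.1548 0.2894] F [-0.33 -0.49 -3.41] w 0.0165
[[0.97, 0.002, -0.242], [0.242, -0.004, 0.97], [0.001, -1.0, -0.005]]
tip [0.57990442 0.15427125 0.18135367]
[[352.71529934 186.98790058]] [[208.06759094 252.32577401]]
[[316.56115409 240.89630717]]
```

View pics/s5c.png

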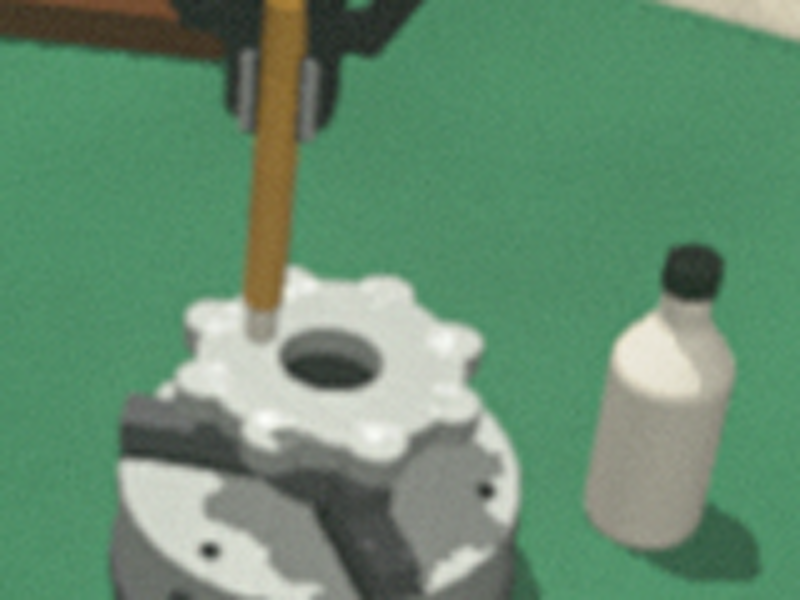

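View pics/w5.png

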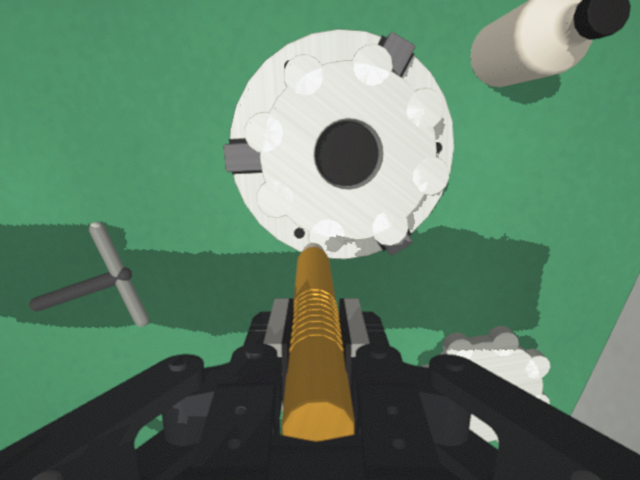

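View pics/t5.png

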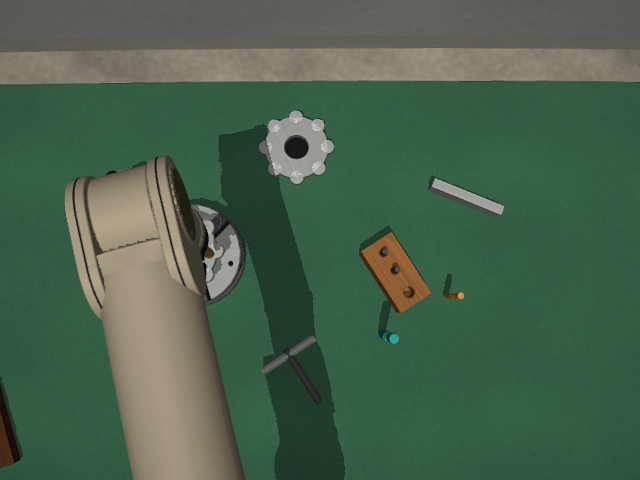

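```bash
cat >> h.py <<'E'
C=np.array([0.5875,0.206])
def tip(s=None):
    s=s or telemetry.get_state(); return np.array(s["tcp_pos"])+np.array(s["orientation"])[:,1]*.108
def tplan(target,n=1):
    s=telemetry.get_state(); R=np.array(s["orientation"]); t=tip(s); D=np.array(target)-t
    print("tip",np.round(t,4),"F",np.round(s["ft_force"],2),"tilt",np.round(R[:,1],3)[:2],"t",round(s["clock"],2),"row x%d"%n,np.round(R.T@D/.15/n,3))
E
python3 - <<'E'
from h import *
W=load("w5")
print("bore",onz(W,(349,154),.134))
tplan([*(C+[0,-.05]),.147],2)
from scipy.optimize import least_squares
P=np.array([onz(W,p,.07)[:2] for p in [(232,130),(250,90),(290,45),(330,30),(420,55),(453,130),(440,200),(365,257),(260,220),(236,180)]])
r=least_squares(lambda v:np.hypot(*(P-v[:2]).T)-v[2],[.58,.19,.1]);print("chuck W",r.x,np.round(r.fun,4))
E
```

```text
bore [0.59000577 0.20855016 0.134     ]
tip [0.5802 0.15   0.1822] F [-0.15 -0.42 -3.11] tilt [ 0.003 -0.005] t 7.02 row x2 [0.028 0.117 0.014]
chuck W [0.59117718 0.2073914  0.09495907] [ 0.001  -0.0026 -0.0002  0.0006  0.0022 -0.0018 -0.0005  0.0009 -0.0006
  0.0011]
```

servo_tool(rows=[[0.03,0.11,0.015,0],[0.03,0.11,0.015,0],[0,0,0,0]])

```text
clock: 7.27
tcp_pos: [0.5888, 0.1509, 0.2577]
orientation: [[0.974, 0.006, -0.228], [0.228, -0.006, 0.974], [0.004, -1.0, -0.007]]
ft_force: [-1.0, 0.2, -3.1]
width: 0.0169
```

```bash
sed -i 's/^C=.*/C=np.array([0.5885,0.2065])/' h.py
python3 - <<'E'
from h import *
tplan([*(C+[0,-.05]),.144])
E
```

```text
tip [0.5894 0.1503 0.1497] F [-0.95  0.18 -3.06] tilt [ 0.006 -0.006] t 7.27 row x1 [0.004 0.037 0.042]
```

servo_tool(rows=[[0,0.02,0.04,0],[0,0.02,0,0],[0,0,0,0]])

```text
clock: 7.52
tcp_pos: [0.5876, 0.1529, 0.2527]
orientation: [[0.975, 0.006, -0.222], [0.222, -0.006, 0.975], [0.005, -1.0, -0.008]]
ft_force: [-0.0, 0.8, -2.8]
width: 0.0169
```

servo_tool(rows=[[0,0.01,0,0],[0,0.01,0,0]])

```text
clock: 7.68
tcp_pos: [0.5879, 0.1523, 0.2512]
orientation: [[0.975, 0.008, -0.221], [0.221, -0.006, 0.975], [0.007, -1.0, -0.007]]
ft_force: [-0.1, -0.2, -2.9]
width: 0.0164
```

servo_tool(rows=[[0,0.01,0,0]])

```text
clock: 7.77
tcp_pos: [0.5881, 0.1522, 0.2501]
orientation: [[0.975, 0.009, -0.221], [0.221, -0.005, 0.975], [0.008, -1.0, -0.007]]
ft_force: [-0.0, 0.3, -2.4]
width: 0.0166
```

Run:
```python
from h import *
tplan([*(C+[0,-.05]),.135])
```

```text
tip [0.5891 0.1516 0.1421] F [-0.02  0.33 -2.36] tilt [ 0.009 -0.005] t 7.77 row x1 [0.003 0.047 0.033]
```

servo_tool(rows=[[0,0.01,0.03,0],[0,0.01,0,0]])

```text
clock: 7.93
tcp_pos: [0.5872, 0.1568, 0.2474]
orientation: [[0.975, 0.01, -0.221], [0.221, -0.005, 0.975], [0.009, -1.0, -0.007]]
ft_force: [0.1, 1.8, -3.6]
width: 0.0167
```

servo_tool(rows=[[0,0.01,0,0]])

```text
clock: 8.02
tcp_pos: [0.5872, 0.1569, 0.2459]
orientation: [[0.975, 0.01, -0.221], [0.221, -0.005, 0.975], [0.009, -1.0, -0.007]]
ft_force: [0.2, 0.1, -3.0]
width: 0.0165
```

servo_tool(rows=[[0,0.01,0,0]])

```text
clock: 8.1
tcp_pos: [0.5873, 0.1572, 0.2444]
orientation: [[0.975, 0.01, -0.222], [0.222, -0.005, 0.975], [0.009, -1.0, -0.007]]
ft_force: [-1.7, -0.4, 2.6]
width: 0.0166
```

servo_tool(rows=[[0,0,0,0]])

```text
clock: 8.18
tcp_pos: [0.5874, 0.1571, 0.2445]
orientation: [[0.975, 0.011, -0.222], [0.222, -0.005, 0.975], [0.009, -1.0, -0.007]]
ft_force: [-0.4, -0.3, 0.5]
width: 0.0168
```

servo_tool(rows=[[0,0,0,0]])

```text
clock: 8.27
tcp_pos: [0.5875, 0.1571, 0.2448]
orientation: [[0.975, 0.011, -0.222], [0.222, -0.005, 0.975], [0.01, -1.0, -0.007]]
ft_force: [-0.4, -0.8, -1.3]
width: 0.0167
```

Run:
```python
from h import *
tplan([*(C+[0,-.05]),.135])
```

```text
tip [0.5886 0.1566 0.1369] F [-0.35 -0.82 -1.26] tilt [ 0.011 -0.005] t 8.27 row x1 [-0.001  0.012 -0.   ]
```

Run:
```python
from h import *
tplan([*(C+[0.05,0]),.148],3)
```

```text
tip [0.5886 0.1566 0.1369] F [-0.35 -0.82 -1.26] tilt [ 0.011 -0.005] t 8.27 row x3 [ 0.133 -0.024  0.083]
```

servo_tool(rows=[[0,-0.07,0,0],[0.13,-0.01,0.08,0],[0.13,0,0.08,0],[0.13,0,0.08,0],[0,0,0,0],[0,0,0,0]])

```text
clock: 8.77
tcp_pos: [0.6383, 0.2066, 0.261]
orientation: [[0.975, 0.012, -0.22], [0.221, -0.004, 0.975], [0.01, -1.0, -0.006]]
ft_force: [-0.4, -0.8, -3.8]
width: 0.0163
```

Run:
```python
from h import *
tplan([*(C+[0.05,0]),.143],1)
```

```text
tip [0.6396 0.2062 0.153 ] F [-0.36 -0.77 -3.84] tilt [ 0.012 -0.004] t 8.77 row x1 [-0.007  0.067  0.004]
```

servo_tool(rows=[[-0.007,0.035,0.004,0],[0,0.03,0,0],[0,0,0,0]])

```text
clock: 9.02
tcp_pos: [0.6368, 0.2065, 0.2509]
orientation: [[0.975, 0.011, -0.22], [0.22, -0.004, 0.975], [0.01, -1.0, -0.006]]
ft_force: [0.1, 0.2, -3.2]
width: 0.0162
```

servo_tool(rows=[[0,0.01,0,0]])

```text
clock: 9.1
tcp_pos: [0.6365, 0.206, 0.2496]
orientation: [[0.975, 0.011, -0.22], [0.22, -0.004, 0.976], [0.01, -1.0, -0.006]]
ft_force: [-0.6, 0.1, -3.7]
width: 0.0165
```

servo_tool(rows=[[0,0.01,0,0]])

```text
clock: 9.18
tcp_pos: [0.6363, 0.2055, 0.248]
orientation: [[0.976, 0.011, -0.219], [0.219, -0.004, 0.976], [0.01, -1.0, -0.006]]
ft_force: [-0.5, -0.7, -3.4]
width: 0.0168
```

servo_tool(rows=[[0,0.01,0,0]])

```text
clock: 9.27
tcp_pos: [0.6362, 0.2052, 0.2466]
orientation: [[0.976, 0.011, -0.219], [0.219, -0.004, 0.976], [0.01, -1.0, -0.006]]
ft_force: [0.3, 0.1, -3.1]
width: 0.0167
```

servo_tool(rows=[[0,0.01,0,0]])

```text
clock: 9.35
tcp_pos: [0.6361, 0.205, 0.2451]
orientation: [[0.976, 0.011, -0.219], [0.219, -0.003, 0.976], [0.01, -1.0, -0.006]]
ft_force: [-0.4, 1.0, -3.2]
width: 0.0162
```

servo_tool(rows=[[0.01,0.01,0.01,0]])

```text
clock: 9.43
tcp_pos: [0.6372, 0.2062, 0.2437]
orientation: [[0.976, 0.012, -0.218], [0.218, -0.003, 0.976], [0.011, -1.0, -0.006]]
ft_force: [0.4, 0.1, -3.7]
width: 0.0166
```

servo_tool(rows=[[0,0.01,0,0]])

```text
clock: 9.52
tcp_pos: [0.6376, 0.2067, 0.2423]
orientation: [[0.976, 0.012, -0.218], [0.218, -0.003, 0.976], [0.011, -1.0, -0.006]]
ft_force: [1.5, 0.2, 1.8]
width: 0.0167
```

servo_tool(rows=[[0,0,0,0]])

```text
clock: 9.6
tcp_pos: [0.6378, 0.2066, 0.2425]
orientation: [[0.976, 0.013, -0.218], [0.218, -0.003, 0.976], [0.012, -1.0, -0.006]]
ft_force: [-1.3, 0.1, -0.0]
width: 0.0168
```

servo_tool(rows=[[0,0,0,0]])

```text
clock: 9.68
tcp_pos: [0.6377, 0.2067, 0.2427]
orientation: [[0.976, 0.013, -0.218], [0.218, -0.003, 0.976], [0.012, -1.0, -0.005]]
ft_force: [-0.6, 0.2, -1.5]
width: 0.0167
```

Run:
```python
from h import *
tplan([*(C+[0,0.05]),.144],3)
```

```text
tip [0.6391 0.2064 0.1347] F [-0.56  0.25 -1.52] tilt [ 0.013 -0.003] t 9.68 row x3 [-0.085 -0.022  0.133]
```

servo_tool(rows=[[0,-0.06,0,0],[-0.085,0,0.135,0],[-0.085,0,0.135,0],[-0.085,0,0.135,0],[0,0,0,0]])

```text
clock: 10.1
tcp_pos: [0.5862, 0.2575, 0.2529]
orientation: [[0.977, 0.013, -0.214], [0.214, -0.004, 0.977], [0.012, -1.0, -0.007]]
ft_force: [-0.7, 1.8, -3.2]
width: 0.0165
```

Run:
```python
from h import *
tplan([*(C+[0,0.05]),.14],2)
```

```text
tip [0.5876 0.2571 0.1449] F [-0.66  1.75 -3.2 ] tilt [ 0.013 -0.004] t 10.1 row x2 [ 0.002  0.016 -0.002]
```

servo_tool(rows=[[0.003,0.015,0,0],[0.003,0.015,0,0]])

```text
clock: 10.27
tcp_pos: [0.5868, 0.2591, 0.2499]
orientation: [[0.976, 0.014, -0.217], [0.217, -0.002, 0.976], [0.013, -1.0, -0.006]]
ft_force: [-0.2, -0.3, -2.8]
width: 0.0161
```

servo_tool(rows=[[0,0.01,0,0]])

```text
clock: 10.35
tcp_pos: [0.5872, 0.2587, 0.2484]
orientation: [[0.976, 0.015, -0.216], [0.216, -0.003, 0.976], [0.014, -1.0, -0.006]]
ft_force: [0.8, -0.4, -3.1]
width: 0.0166
```

servo_tool(rows=[[0,0.01,0,0]])

```text
clock: 10.43
tcp_pos: [0.5877, 0.2581, 0.2468]
orientation: [[0.976, 0.015, -0.216], [0.216, -0.003, 0.976], [0.014, -1.0, -0.006]]
ft_force: [0.1, -0.4, -3.5]
width: 0.0166
```

servo_tool(rows=[[0,0.01,0,0]])

```text
clock: 10.52
tcp_pos: [0.5882, 0.2573, 0.245]
orientation: [[0.977, 0.015, -0.214], [0.214, -0.003, 0.977], [0.014, -1.0, -0.007]]
ft_force: [-0.3, 0.5, -3.6]
width: 0.0164
```

servo_tool(rows=[[0,0.01,0,0]])

```text
clock: 10.6
tcp_pos: [0.5885, 0.2566, 0.2432]
orientation: [[0.977, 0.015, -0.213], [0.214, -0.004, 0.977], [0.014, -1.0, -0.007]]
ft_force: [-0.5, 0.3, -2.6]
width: 0.0165
```

servo_tool(rows=[[0,0.01,0,0]])

```text
clock: 10.68
tcp_pos: [0.5889, 0.2561, 0.2416]
orientation: [[0.977, 0.015, -0.213], [0.213, -0.004, 0.977], [0.014, -1.0, -0.007]]
ft_force: [-0.4, 0.1, 1.0]
width: 0.0167
```

servo_tool(rows=[[0,0.01,0,0]])

```text
clock: 10.77
tcp_pos: [0.5893, 0.2563, 0.2407]
orientation: [[0.977, 0.016, -0.212], [0.212, -0.003, 0.977], [0.015, -1.0, -0.006]]
ft_force: [-3.2, 0.5, 7.8]
width: 0.0165
```

servo_tool(rows=[[0,-0.005,0,0]])

```text
clock: 10.85
tcp_pos: [0.5894, 0.2564, 0.2419]
orientation: [[0.977, 0.016, -0.212], [0.212, -0.002, 0.977], [0.015, -1.0, -0.006]]
ft_force: [-1.8, -0.4, -1.7]
width: 0.0165
```

servo_tool(rows=[[0,0,0,0]])

```text
clock: 10.93
tcp_pos: [0.5896, 0.2562, 0.2422]
orientation: [[0.977, 0.016, -0.212], [0.212, -0.002, 0.977], [0.016, -1.0, -0.005]]
ft_force: [0.2, -0.4, -2.5]
width: 0.0165
```

Run:
```python
from h import *
tplan([*(C+[-0.05,0]),.144],3)
```

```text
tip [0.5914 0.256  0.1342] F [ 0.19 -0.39 -2.49] tilt [ 0.016 -0.002] t 10.93 row x3 [-0.138 -0.024 -0.083]
```

servo_tool(rows=[[0,-0.06,0,0],[-0.138,0,-0.083,0],[-0.138,0,-0.083,0],[-0.138,0,-0.083,0],[0,0,0,0],[0,0,0,0]])

```text
clock: 11.43
tcp_pos: [0.5348, 0.204, 0.2512]
orientation: [[0.977, 0.016, -0.212], [0.212, -0.004, 0.977], [0.014, -1.0, -0.007]]
ft_force: [-0.3, 0.5, -3.1]
width: 0.0162
```

Run:
```python
from h import *
tplan([*(C+[-0.05,0]),.139],2)
```

```text
tip [0.5365 0.2035 0.1432] F [-0.32  0.52 -3.11] tilt [ 0.016 -0.004] t 11.43 row x2 [0.009 0.014 0.008]
```

servo_tool(rows=[[0.009,0.014,0.008,0],[0.009,0.014,0.008,0]])

```text
clock: 11.6
tcp_pos: [0.5377, 0.2068, 0.2482]
orientation: [[0.977, 0.017, -0.211], [0.211, -0.003, 0.977], [0.016, -1.0, -0.007]]
ft_force: [0.8, 0.2, -2.7]
width: 0.0166
```

servo_tool(rows=[[0,0.008,0,0]])

```text
clock: 11.68
tcp_pos: [0.5382, 0.2075, 0.2467]
orientation: [[0.977, 0.017, -0.212], [0.212, -0.003, 0.977], [0.016, -1.0, -0.007]]
ft_force: [-0.0, 0.7, -3.7]
width: 0.0165
```

servo_tool(rows=[[0,0.008,0,0]])

```text
clock: 11.77
tcp_pos: [0.5385, 0.208, 0.2451]
orientation: [[0.977, 0.017, -0.212], [0.212, -0.004, 0.977], [0.016, -1.0, -0.007]]
ft_force: [0.1, -0.2, -3.0]
width: 0.0169
```

servo_tool(rows=[[0,0.006,0,0]])

```text
clock: 11.85
tcp_pos: [0.5387, 0.2084, 0.2438]
orientation: [[0.977, 0.017, -0.212], [0.212, -0.004, 0.977], [0.015, -1.0, -0.008]]
ft_force: [-1.3, -0.2, 2.1]
width: 0.0163
```

servo_tool(rows=[[0,0,0,0]])

```text
clock: 11.93
tcp_pos: [0.5387, 0.2086, 0.2437]
orientation: [[0.977, 0.016, -0.213], [0.213, -0.005, 0.977], [0.015, -1.0, -0.008]]
ft_force: [-1.3, -1.0, 1.9]
width: 0.0164
```

servo_tool(rows=[[0,0,0,0]])

```text
clock: 12.02
tcp_pos: [0.5388, 0.2088, 0.2438]
orientation: [[0.977, 0.016, -0.213], [0.213, -0.005, 0.977], [0.015, -1.0, -0.008]]
ft_force: [-0.8, -0.3, 0.4]
width: 0.0162
```

Run:
```python
from h import *
tplan([*(C+[-0.05,0]),.139],2)
P=np.array([[.5886,.1566,.1369],[.6391,.2064,.1347],[.591,.256,.1339],[.5403,.2078,.1360]])
P=np.vstack([P[:3],[*tip()]])
A=np.c_[P[:,:2]-C,np.ones(4)]; r=np.linalg.lstsq(A,P[:,2],rcond=None);g=r[0];print(g,"res",A@g-P[:,2],"tilt",np.hypot(*g[:2]),"high dir",g[:2]/np.hypot(*g[:2]))
h=g[:2]/np.hypot(*g[:2]); print("push at",C+.05*h)
```

```text
tip [0.5405 0.2083 0.1358] F [-0.78 -0.32  0.41] tilt [ 0.016 -0.005] t 12.02 row x2 [-0.008 -0.011 -0.004]
[-0.01207359 -0.02991072  0.13535884] res [-4.98269092e-05  5.09033084e-05 -5.19286802e-05  5.08522810e-05] tilt 0.032255579724226095 high dir [-0.37431002 -0.92730362]
push at [0.5697845  0.16013482]
```

Plane fit from the four touches: residuals 0.05 mm, tilt 0.032 rad, high side towards (-0.37, -0.93). Push point is (0.570, 0.160), about 1.6 mm down.

Run:
```python
from h import *
tplan([.5698,.1602,.1435],2)
```

```text
tip [0.5405 0.2083 0.1358] F [-0.78 -0.32  0.41] tilt [ 0.016 -0.005] t 12.02 row x2 [ 0.062 -0.023 -0.177]
```

servo_tool(rows=[[0,-0.05,0,0],[0.062,0,-0.177,0],[0.062,0,-0.177,0],[0,0,0,0],[0,0,0,0]])

```text
clock: 12.43
tcp_pos: [0.5691, 0.1613, 0.2537]
orientation: [[0.976, 0.017, -0.217], [0.217, -0.004, 0.976], [0.016, -1.0, -0.008]]
ft_force: [0.1, 0.8, -3.1]
width: 0.0164
```

Run:
```python
from h import *
tplan([.5698,.1602,.1385],2)
```

```text
tip [0.5709 0.1608 0.1458] F [ 0.08  0.76 -3.11] tilt [ 0.017 -0.004] t 12.43 row x2 [-0.005  0.024 -0.001]
```

servo_tool(rows=[[-0.005,0.022,0,0],[-0.005,0.022,0,0],[0,0,0,0]])

```text
clock: 12.68
tcp_pos: [0.5676, 0.1615, 0.2471]
orientation: [[0.976, 0.017, -0.216], [0.217, -0.004, 0.976], [0.016, -1.0, -0.008]]
ft_force: [0.2, 0.5, -4.3]
width: 0.0169
```

servo_tool(rows=[[0,0.008,0,0]])

```text
clock: 12.77
tcp_pos: [0.5672, 0.1622, 0.2458]
orientation: [[0.976, 0.017, -0.218], [0.218, -0.003, 0.976], [0.016, -1.0, -0.007]]
ft_force: [1.1, -0.2, -3.5]
width: 0.0165
```

Run:
```python
from h import *
tplan([.5698,.1602,.137],1)
```

```text
tip [0.5691 0.1619 0.1379] F [ 1.13 -0.16 -3.54] tilt [ 0.017 -0.003] t 12.77 row x1 [ 0.002  0.006 -0.012]
```

servo_tool(rows=[[0.002,0.008,-0.012,0]])

```text
clock: 12.85
tcp_pos: [0.5675, 0.1615, 0.2446]
orientation: [[0.976, 0.017, -0.219], [0.219, -0.003, 0.976], [0.016, -1.0, -0.007]]
ft_force: [-2.1, -0.5, 2.4]
width: 0.0167
```

servo_tool(rows=[[0,0.01,0,0]])

```text
clock: 12.93
tcp_pos: [0.5677, 0.1617, 0.2439]
orientation: [[0.975, 0.018, -0.219], [0.22, -0.002, 0.976], [0.017, -1.0, -0.006]]
ft_force: [-3.1, -0.8, 9.1]
width: 0.0162
```

servo_tool(rows=[[0,0.012,0,0]])

```text
clock: 13.02
tcp_pos: [0.568, 0.1619, 0.2434]
orientation: [[0.975, 0.019, -0.22], [0.22, -0.002, 0.976], [0.018, -1.0, -0.006]]
ft_force: [-4.6, -2.7, 13.1]
width: 0.0164
```

servo_tool(rows=[[0,0.013,0,0]])

```text
clock: 13.1
tcp_pos: [0.5683, 0.1617, 0.2431]
orientation: [[0.975, 0.02, -0.22], [0.22, -0.001, 0.976], [0.02, -1.0, -0.006]]
ft_force: [-4.8, -2.9, 12.6]
width: 0.0166
```

servo_tool(rows=[[0,0.013,0,0]])

```text
clock: 13.18
tcp_pos: [0.5685, 0.1615, 0.2429]
orientation: [[0.975, 0.021, -0.22], [0.22, -0.001, 0.976], [0.021, -1.0, -0.006]]
ft_force: [-5.8, -3.7, 13.5]
width: 0.0164
```

servo_tool(rows=[[0,0.014,0,0]])

```text
clock: 13.27
tcp_pos: [0.5686, 0.1613, 0.2427]
orientation: [[0.975, 0.022, -0.22], [0.22, -0.0, 0.976], [0.022, -1.0, -0.005]]
ft_force: [-6.7, -3.3, 13.1]
width: 0.0162
```

servo_tool(rows=[[0,0.015,0,0]])

```text
clock: 13.35
tcp_pos: [0.5686, 0.161, 0.2423]
orientation: [[0.975, 0.023, -0.22], [0.22, 0.0, 0.976], [0.022, -1.0, -0.005]]
ft_force: [-7.1, -2.7, 14.7]
width: 0.0166
```

Run:
```python
from h import *
tplan([.5698,.1602,.1354],1)
```

```text
tip [0.5711 0.161  0.1343] F [-7.05 -2.69 14.66] tilt [0.023 0.   ] t 13.35 row x1 [-0.009 -0.007 -0.004]
```

servo_tool(rows=[[0,-0.003,0,0],[0,0,0,0]])

```text
clock: 13.52
tcp_pos: [0.5683, 0.1611, 0.2445]
orientation: [[0.975, 0.023, -0.22], [0.22, 0.001, 0.976], [0.023, -1.0, -0.004]]
ft_force: [-0.6, 0.8, -2.4]
width: 0.0169
```

servo_tool(rows=[[0,0,0,0]])

```text
clock: 13.6
tcp_pos: [0.5684, 0.1612, 0.2446]
orientation: [[0.975, 0.024, -0.22], [0.22, 0.002, 0.975], [0.024, -1.0, -0.004]]
ft_force: [-0.7, -0.3, -3.0]
width: 0.0163
```

Run:
```python
from h import *
tplan([.5698,.1602,.1354],1)
```

```text
tip [0.571  0.1614 0.1367] F [-0.72 -0.33 -3.  ] tilt [0.024 0.002] t 13.6 row x1 [-0.01   0.008 -0.006]
```

servo_tool(rows=[[-0.01,0.004,-0.006,0]])

```text
clock: 13.68
tcp_pos: [0.5674, 0.1605, 0.244]
orientation: [[0.975, 0.025, -0.221], [0.221, 0.002, 0.975], [0.024, -1.0, -0.004]]
ft_force: [1.7, 0.9, -0.3]
width: 0.0167
```

servo_tool(rows=[[0,0.004,0,0]])

```text
clock: 13.77
tcp_pos: [0.5676, 0.1605, 0.2436]
orientation: [[0.975, 0.025, -0.221], [0.221, 0.002, 0.975], [0.025, -1.0, -0.004]]
ft_force: [-0.5, -0.6, 3.1]
width: 0.0164
```

servo_tool(rows=[[0,0.002,0,0]])

```text
clock: 13.85
tcp_pos: [0.5677, 0.1605, 0.2435]
orientation: [[0.975, 0.026, -0.221], [0.221, 0.002, 0.975], [0.026, -1.0, -0.004]]
ft_force: [-1.1, -0.3, 4.2]
width: 0.0165
```

Run:
```python
from h import *
tplan([.5698,.1602,.1354],1)
```

```text
tip [0.5705 0.1607 0.1356] F [-1.13 -0.3   4.17] tilt [0.026 0.002] t 13.85 row x1 [-0.005  0.001 -0.002]
```

Run:
```python
from h import *
tplan([.6072,.2529,.1415],3)
```

```text
tip [0.5705 0.1607 0.1356] F [-1.13 -0.3   4.17] tilt [0.026 0.002] t 13.85 row x3 [ 0.125 -0.011  0.182]
```

servo_tool(rows=[[0,-0.05,0,0],[0.125,0,0.18,0],[0.125,0,0.18,0],[0.125,0,0.18,0],[0,0,0,0],[0,0,0,0]])

```text
clock: 14.35
tcp_pos: [0.6053, 0.2533, 0.2519]
orientation: [[0.976, 0.023, -0.217], [0.217, 0.0, 0.976], [0.022, -1.0, -0.004]]
ft_force: [-0.3, -1.0, -3.0]
width: 0.0165
```

Run:
```python
from h import *
tplan([.6072,.2529,.138],1)
```

```text
tip [0.6077 0.2534 0.144 ] F [-0.31 -0.96 -3.01] tilt [0.023 0.   ] t 14.35 row x1 [-0.005  0.04  -0.002]
```

servo_tool(rows=[[-0.003,0.02,0,0],[-0.003,0.02,0,0]])

```text
clock: 14.52
tcp_pos: [0.6042, 0.2537, 0.2452]
orientation: [[0.976, 0.022, -0.218], [0.218, -0.0, 0.976], [0.021, -1.0, -0.005]]
ft_force: [-0.5, -1.0, -2.6]
width: 0.0167
```

servo_tool(rows=[[0,0.006,0,0]])

```text
clock: 14.6
tcp_pos: [0.6038, 0.253, 0.2436]
orientation: [[0.976, 0.021, -0.218], [0.218, -0.001, 0.976], [0.02, -1.0, -0.005]]
ft_force: [-0.4, -0.6, -2.8]
width: 0.0165
```

servo_tool(rows=[[0,0.006,0,0]])

```text
clock: 14.68
tcp_pos: [0.6037, 0.2522, 0.2426]
orientation: [[0.976, 0.021, -0.217], [0.217, -0.001, 0.976], [0.02, -1.0, -0.005]]
ft_force: [0.4, 0.5, -0.6]
width: 0.0165
```

servo_tool(rows=[[0,0.005,0,0]])

```text
clock: 14.77
tcp_pos: [0.6039, 0.2518, 0.2424]
orientation: [[0.976, 0.021, -0.216], [0.216, 0.0, 0.976], [0.021, -1.0, -0.005]]
ft_force: [-0.1, 1.6, 1.6]
width: 0.0169
```

The opposite side rose about 0.85 mm and the drift hasn't slipped. About 0.75 mm is left to push.

Run:
```python
from h import *
tplan([.5698,.1602,.1415],3)
```

```text
tip [0.6062 0.2518 0.1344] F [-0.11  1.65  1.6 ] tilt [0.021 0.   ] t 14.77 row x3 [-0.123 -0.017 -0.181]
```

servo_tool(rows=[[0,-0.05,0,0],[-0.123,0,-0.18,0],[-0.123,0,-0.18,0],[-0.123,0,-0.18,0],[0,0,0,0],[0,0,0,0]])

```text
clock: 15.27
tcp_pos: [0.5653, 0.1556, 0.2518]
orientation: [[0.976, 0.022, -0.215], [0.215, 0.001, 0.977], [0.022, -1.0, -0.004]]
ft_force: [0.1, 0.7, -3.4]
width: 0.0165
```

Run:
```python
from h import *
tplan([.5698,.1602,.138],1)
```

```text
tip [0.5677 0.1557 0.1438] F [ 0.12  0.68 -3.37] tilt [0.022 0.001] t 15.27 row x1 [0.019 0.039 0.026]
```

servo_tool(rows=[[0.01,0.02,0.013,0],[0.01,0.018,0.013,0],[0,0,0,0]])

```text
clock: 15.52
tcp_pos: [0.5685, 0.1601, 0.2474]
orientation: [[0.977, 0.024, -0.213], [0.213, 0.002, 0.977], [0.024, -1.0, -0.003]]
ft_force: [0.2, 0.6, -3.4]
width: 0.0162
```

Run:
```python
from h import *
tplan([.5698,.1602,.1365],1)
```

```text
tip [0.5711 0.1603 0.1394] F [ 0.21  0.56 -3.42] tilt [0.024 0.002] t 15.52 row x1 [-0.009  0.019  0.001]
```

servo_tool(rows=[[-0.006,0.01,0,0],[0,0.008,0,0]])

```text
clock: 15.68
tcp_pos: [0.5678, 0.1616, 0.2442]
orientation: [[0.976, 0.024, -0.215], [0.216, 0.001, 0.977], [0.023, -1.0, -0.004]]
ft_force: [-1.6, -0.5, 0.1]
width: 0.0167
```

servo_tool(rows=[[0,0.01,0,0]])

```text
clock: 15.77
tcp_pos: [0.568, 0.1618, 0.2429]
orientation: [[0.976, 0.024, -0.216], [0.216, 0.001, 0.976], [0.023, -1.0, -0.004]]
ft_force: [-1.8, -2.7, 8.8]
width: 0.0166
```

servo_tool(rows=[[0,0.012,0,0]])

```text
clock: 15.85
tcp_pos: [0.5685, 0.1617, 0.2422]
orientation: [[0.976, 0.025, -0.216], [0.216, 0.0, 0.976], [0.024, -1.0, -0.005]]
ft_force: [-3.9, -3.4, 14.1]
width: 0.0165
```

servo_tool(rows=[[0,0.014,0,0]])

```text
clock: 15.93
tcp_pos: [0.569, 0.1614, 0.2417]
orientation: [[0.976, 0.026, -0.216], [0.216, 0.0, 0.976], [0.025, -1.0, -0.005]]
ft_force: [-6.0, -4.7, 15.0]
width: 0.0166
```

servo_tool(rows=[[0,0.013,0,0]])

```text
clock: 16.02
tcp_pos: [0.5692, 0.161, 0.2415]
orientation: [[0.976, 0.027, -0.216], [0.216, 0.0, 0.976], [0.026, -1.0, -0.005]]
ft_force: [-6.7, -3.9, 14.3]
width: 0.0162
```

servo_tool(rows=[[0,-0.002,0,0],[0,0,0,0],[0,-0.03,0,0],[0,0,0,0]])

```text
clock: 16.35
tcp_pos: [0.5691, 0.1616, 0.2479]
orientation: [[0.976, 0.027, -0.217], [0.217, 0.001, 0.976], [0.026, -1.0, -0.005]]
ft_force: [-0.4, 0.4, -2.8]
width: 0.0167
```

Run:
```python
from h import *
tplan([.5698,.1602,.1375],1)
```

```text
tip [0.5719 0.1616 0.14  ] F [-0.44  0.43 -2.77] tilt [0.027 0.001] t 16.35 row x1 [-0.016  0.016 -0.006]
```

Now I'll probe lightly at the push point.

servo_tool(rows=[[-0.01,0.012,-0.006,0],[-0.005,0.006,0,0]])

```text
clock: 16.52
tcp_pos: [0.5672, 0.1605, 0.2446]
orientation: [[0.976, 0.027, -0.217], [0.217, 0.001, 0.976], [0.026, -1.0, -0.005]]
ft_force: [-0.2, 0.2, -2.5]
width: 0.0165
```

servo_tool(rows=[[0,0.006,0,0]])

```text
clock: 16.6
tcp_pos: [0.567, 0.1606, 0.2433]
orientation: [[0.976, 0.026, -0.218], [0.218, 0.0, 0.976], [0.026, -1.0, -0.005]]
ft_force: [0.1, -0.4, -0.7]
width: 0.0165
```

servo_tool(rows=[[0,0.004,0,0]])

```text
clock: 16.68
tcp_pos: [0.567, 0.1605, 0.2427]
orientation: [[0.976, 0.027, -0.218], [0.218, 0.0, 0.976], [0.026, -1.0, -0.006]]
ft_force: [-0.6, -1.0, 4.0]
width: 0.0169
```

servo_tool(rows=[[0,0.003,0,0]])

```text
clock: 16.77
tcp_pos: [0.5672, 0.1604, 0.2427]
orientation: [[0.976, 0.027, -0.217], [0.218, 0.0, 0.976], [0.027, -1.0, -0.005]]
ft_force: [-1.6, -0.1, 5.0]
width: 0.0167
```

Run:
```python
from h import *
tplan([.5422,.2252,.1405],2)
```

```text
tip [0.5701 0.1605 0.1347] F [-1.64 -0.11  4.95] tilt [0.027 0.   ] t 16.77 row x2 [-0.043 -0.022  0.231]
```

servo_tool(rows=[[0,-0.05,0,0],[-0.03,0,0.155,0],[-0.03,0,0.155,0],[-0.03,0,0.155,0],[0,0,0,0],[0,0,0,0]])

```text
clock: 17.27
tcp_pos: [0.5379, 0.2268, 0.2507]
orientation: [[0.976, 0.027, -0.214], [0.214, -0.0, 0.977], [0.026, -1.0, -0.006]]
ft_force: [0.1, -2.1, -2.9]
width: 0.0165
```

Run:
```python
from h import *
tplan([.5422,.2252,.1375],2)
```

```text
tip [0.5408 0.2268 0.1428] F [ 0.11 -2.05 -2.95] tilt [ 0.027 -0.   ] t 17.27 row x2 [ 0.003  0.018 -0.006]
```

servo_tool(rows=[[0.004,0.018,-0.006,0],[0.004,0.018,-0.006,0]])

```text
clock: 17.43
tcp_pos: [0.5396, 0.226, 0.2458]
orientation: [[0.976, 0.027, -0.216], [0.216, 0.001, 0.976], [0.027, -1.0, -0.005]]
ft_force: [-0.1, -0.1, -2.9]
width: 0.0167
```

servo_tool(rows=[[0,0.005,0,0]])

```text
clock: 17.52
tcp_pos: [0.5399, 0.2252, 0.2445]
orientation: [[0.976, 0.027, -0.215], [0.215, 0.0, 0.977], [0.027, -1.0, -0.006]]
ft_force: [-0.5, -0.4, -3.4]
width: 0.0163
```

servo_tool(rows=[[0,0.004,0,0]])

```text
clock: 17.6
tcp_pos: [0.5402, 0.2244, 0.2436]
orientation: [[0.977, 0.027, -0.214], [0.214, -0.0, 0.977], [0.026, -1.0, -0.006]]
ft_force: [-0.5, -0.8, -1.9]
width: 0.0164
```

servo_tool(rows=[[0,0.003,0,0]])

```text
clock: 17.68
tcp_pos: [0.5403, 0.2239, 0.2432]
orientation: [[0.977, 0.027, -0.213], [0.213, -0.0, 0.977], [0.026, -1.0, -0.006]]
ft_force: [-1.4, 1.4, 1.2]
width: 0.0169
```

Run:
```python
from h import *
tplan([.6349,.1878,.1405],3)
```

```text
tip [0.5432 0.2239 0.1352] F [-1.41  1.38  1.15] tilt [ 0.027 -0.   ] t 17.68 row x3 [ 0.182 -0.006 -0.122]
```

servo_tool(rows=[[0,-0.045,0,0],[0.18,0.005,-0.12,0],[0.18,0.005,-0.12,0],[0.18,0.005,-0.12,0],[0,0,0,0],[0,0,0,0]])

```text
clock: 18.18
tcp_pos: [0.6343, 0.187, 0.2521]
orientation: [[0.976, 0.027, -0.215], [0.215, -0.0, 0.977], [0.026, -1.0, -0.006]]
ft_force: [-0.2, 0.7, -2.5]
width: 0.0166
```

Run:
```python
from h import *
tplan([.6349,.1878,.1375],2)
```

```text
tip [0.6372 0.187  0.1441] F [-0.2   0.74 -2.51] tilt [ 0.027 -0.   ] t 18.18 row x2 [-0.007  0.022  0.004]
```

servo_tool(rows=[[-0.007,0.02,0.003,0],[-0.007,0.02,0.003,0]])

```text
clock: 18.35
tcp_pos: [0.6325, 0.1866, 0.2464]
orientation: [[0.977, 0.028, -0.214], [0.214, -0.001, 0.977], [0.027, -1.0, -0.006]]
ft_force: [-0.3, 0.1, -3.0]
width: 0.0168
```

servo_tool(rows=[[0,0.005,0,0]])

```text
clock: 18.43
tcp_pos: [0.6316, 0.1871, 0.2453]
orientation: [[0.976, 0.027, -0.214], [0.214, -0.0, 0.977], [0.026, -1.0, -0.006]]
ft_force: [-0.8, 0.8, -3.6]
width: 0.0163
```

servo_tool(rows=[[0,0.004,0,0]])

```text
clock: 18.52
tcp_pos: [0.6309, 0.1877, 0.2447]
orientation: [[0.976, 0.027, -0.215], [0.215, 0.0, 0.977], [0.026, -1.0, -0.005]]
ft_force: [-0.1, -0.1, -2.9]
width: 0.0163
```

servo_tool(rows=[[0,0.003,0,0]])

```text
clock: 18.6
tcp_pos: [0.6303, 0.1883, 0.2443]
orientation: [[0.976, 0.026, -0.216], [0.216, 0.001, 0.976], [0.026, -1.0, -0.005]]
ft_force: [-0.2, 0.4, -3.7]
width: 0.0166
```

servo_tool(rows=[[0.005,0.005,0,0]])

```text
clock: 18.68
tcp_pos: [0.6307, 0.189, 0.2439]
orientation: [[0.976, 0.026, -0.217], [0.217, 0.001, 0.976], [0.026, -1.0, -0.004]]
ft_force: [0.6, 0.4, -2.8]
width: 0.0168
```

servo_tool(rows=[[0.005,0.004,0,0]])

```text
clock: 18.77
tcp_pos: [0.6312, 0.1895, 0.2435]
orientation: [[0.976, 0.027, -0.218], [0.218, 0.002, 0.976], [0.026, -1.0, -0.004]]
ft_force: [0.5, -0.2, -2.3]
width: 0.0163
```

servo_tool(rows=[[0,0.003,0,0]])

```text
clock: 18.85
tcp_pos: [0.6313, 0.1897, 0.2433]
orientation: [[0.976, 0.027, -0.218], [0.218, 0.002, 0.976], [0.027, -1.0, -0.004]]
ft_force: [-0.5, -0.8, -0.8]
width: 0.0165
```

Run:
```python
from h import *
tplan([.6072,.2529,.1405],2)
```

```text
tip [0.6342 0.1899 0.1353] F [-0.49 -0.76 -0.84] tilt [0.027 0.002] t 18.85 row x2 [-0.041 -0.019  0.224]
```

servo_tool(rows=[[0,-0.045,0,0],[-0.027,0,0.15,0],[-0.027,0,0.15,0],[-0.027,0,0.15,0],[0,0,0,0],[0,0,0,0]])

```text
clock: 19.35
tcp_pos: [0.6045, 0.2541, 0.2525]
orientation: [[0.976, 0.029, -0.215], [0.215, 0.002, 0.977], [0.029, -1.0, -0.004]]
ft_force: [0.6, -1.3, -2.1]
width: 0.0162
```

Run:
```python
from h import *
tplan([.6072,.2529,.1375],2)
```

```text
tip [0.6076 0.2543 0.1445] F [ 0.62 -1.28 -2.12] tilt [0.029 0.002] t 19.35 row x2 [-0.003  0.023 -0.004]
```

servo_tool(rows=[[-0.002,0.02,-0.003,0],[-0.002,0.02,-0.003,0]])

```text
clock: 19.52
tcp_pos: [0.6045, 0.2538, 0.2474]
orientation: [[0.976, 0.03, -0.216], [0.216, 0.003, 0.976], [0.03, -1.0, -0.003]]
ft_force: [0.3, -0.3, -3.7]
width: 0.0165
```

servo_tool(rows=[[0,0.006,0,0]])

```text
clock: 19.6
tcp_pos: [0.6046, 0.2531, 0.246]
orientation: [[0.976, 0.03, -0.215], [0.215, 0.003, 0.977], [0.03, -1.0, -0.004]]
ft_force: [-0.2, 0.1, -2.9]
width: 0.0164
```

servo_tool(rows=[[0,0.005,0,0]])

```text
clock: 19.68
tcp_pos: [0.6049, 0.2523, 0.2451]
orientation: [[0.976, 0.03, -0.214], [0.214, 0.003, 0.977], [0.03, -1.0, -0.004]]
ft_force: [0.3, 0.5, -3.4]
width: 0.0165
```

servo_tool(rows=[[0,0.003,0,0]])

```text
clock: 19.77
tcp_pos: [0.6051, 0.2515, 0.2444]
orientation: [[0.977, 0.03, -0.213], [0.213, 0.002, 0.977], [0.029, -1.0, -0.004]]
ft_force: [0.3, 0.0, -3.2]
width: 0.0168
```

servo_tool(rows=[[0,0.004,0,0]])

```text
clock: 19.85
tcp_pos: [0.6053, 0.2509, 0.2437]
orientation: [[0.977, 0.03, -0.213], [0.213, 0.002, 0.977], [0.029, -1.0, -0.004]]
ft_force: [0.0, 0.2, -2.5]
width: 0.0167
```

servo_tool(rows=[[0,0.003,0,0]])

```text
clock: 19.93
tcp_pos: [0.6055, 0.2507, 0.2433]
orientation: [[0.977, 0.03, -0.212], [0.212, 0.002, 0.977], [0.03, -1.0, -0.004]]
ft_force: [-1.0, 0.2, 0.1]
width: 0.0167
```

Run:
```python
from h import *
tplan([.6072,.2529,.1375],2)
```

```text
tip [0.6088 0.2509 0.1354] F [-1.02  0.17  0.14] tilt [0.03  0.002] t 19.93 row x2 [-0.003 -0.007  0.007]
```

All four touches read 135.3–135.4 mm, so the face is level to about 0.1–0.2 mm. Next: lift and return.

servo_tool(rows=[[0,-0.1,0,0],[0,-0.15,0,0],[0,-0.15,0,0]])

```text
clock: 20.18
tcp_pos: [0.6018, 0.2493, 0.2991]
orientation: [[0.977, 0.021, -0.211], [0.211, -0.003, 0.977], [0.02, -1.0, -0.007]]
ft_force: [0.4, 0.5, -2.1]
width: 0.0161
```

Run:
```python
from h import *
plan([0.511,-0.2105,0.30],np.radians(-23.6),n=14)
```

```text
from [0.6018 0.2493 0.2991] yaw 12.2 D [-0.0908 -0.4598  0.0009] n 14
[[-0.088,-0.001,-0.205,0.057],[-0.079,-0.001,-0.209,0.057],[-0.07,-0.0,-0.212,0.057],[-0.06,-0.0,-0.215,0.057],[-0.051,0.0,-0.217,0.057],[-0.041,0.0,-0.219,0.057],[-0.031,0.001,-0.221,0.057],[-0.021,0.001,-0.222,0.057]]
[[-0.011,0.001,-0.223,0.057],[-0.001,0.001,-0.223,0.057],[0.009,0.001,-0.223,0.057],[0.019,0.002,-0.222,0.057],[0.028,0.002,-0.221,0.057],[0.038,0.002,-0.22,0.057]]
```

servo_tool(rows=[[-0.09,-0.01,-0.2,0.057],[-0.08,0,-0.21,0.057],[-0.07,0,-0.21,0.057],[-0.06,0,-0.21,0.057],[-0.05,0,-0.22,0.057],[-0.04,0,-0.22,0.057],[-0.03,0,-0.22,0.057],[-0.02,0,-0.22,0.057]])

```text
clock: 20.85
tcp_pos: [0.5492, -0.0132, 0.3039]
orientation: [[0.989, 0.03, 0.147], [-0.147, 0.005, 0.989], [0.029, -1.0, 0.009]]
ft_force: [0.8, -0.9, -3.0]
width: 0.0168
```

Run:
```python
from h import *
plan([0.511,-0.2105,0.29],np.radians(-23.6),n=6)
```

```text
from [ 0.5492 -0.0132  0.3039] yaw -8.4 D [-0.0382 -0.1973 -0.0139] n 6
[[-0.01,0.013,-0.223,0.056],[-0.0,0.013,-0.223,0.056],[0.009,0.014,-0.223,0.056],[0.019,0.014,-0.223,0.056],[0.029,0.014,-0.221,0.056],[0.039,0.015,-0.22,0.056]]
```

servo_tool(rows=[[-0.01,0.01,-0.22,0.056],[0,0.01,-0.22,0.056],[0.01,0.01,-0.22,0.056],[0.02,0.01,-0.22,0.056],[0.03,0.01,-0.2,0.056],[0,0,0,0],[0,0,0,0]])

```text
clock: 21.43
tcp_pos: [0.5117, -0.1915, 0.2967]
orientation: [[0.922, 0.036, 0.386], [-0.386, 0.005, 0.922], [0.031, -0.999, 0.018]]
ft_force: [1.1, 0.9, -2.2]
width: 0.017
```

Run:
```python
from h import *
plan([0.511,-0.2105,0.25],np.radians(-23.6),n=2)
tplan([.5137,-.2107,.10],2)
```

```text
from [ 0.5117 -0.1915  0.2967] yaw -22.7 D [-0.0007 -0.019  -0.0467] n 2
[[0.017,0.155,-0.062,0.01],[0.018,0.155,-0.062,0.01]]
tip [ 0.5155 -0.191   0.1887] F [ 1.06  0.93 -2.23] tilt [0.036 0.005] t 21.43 row x2 [ 0.01   0.295 -0.068]
```

servo_tool(rows=[[0.01,0.15,-0.03,0.01],[0.01,0.15,-0.03,0.01],[0.01,0.15,-0.03,0],[0.005,0.15,-0.03,0],[0,0,0,0],[0,0,0,0]])

```text
clock: 21.93
tcp_pos: [0.5146, -0.2086, 0.2058]
orientation: [[0.917, 0.041, 0.398], [-0.398, 0.005, 0.917], [0.035, -0.999, 0.021]]
ft_force: [0.9, 0.2, -2.6]
width: 0.0169
```

Run:
```python
from h import *
tplan([.5137,-.2107,.075],1)
d=cam("scene","s6");w=cam("wrist","w6")
for c in (d,w): print(proj(c,[tip(),[.5137,-.2107,.06]]))
crop(d["img"],190,260,310,370,6,"s6c"); crop(w["img"],220,120,420,300,4,"w6c")
t=cam("top","t6"); crop(t["img"],350,220,470,350,5,"t6c");print(proj(t,[tip(),[.5137,-.2107,.06]]))
```

```text
tip [ 0.519  -0.208   0.0978] F [ 0.88  0.24 -2.6 ] tilt [0.041 0.005] t 21.93 row x1 [-0.03   0.151 -0.034]
[[235.20153045 318.37106972]
 [234.37218942 330.07767629]]
[[316.27903159 245.90769792]
 [308.51270661 239.48552992]]
[[411.05225543 286.91689596]
 [408.70911423 290.58548974]]
```

View pics/s6c.png

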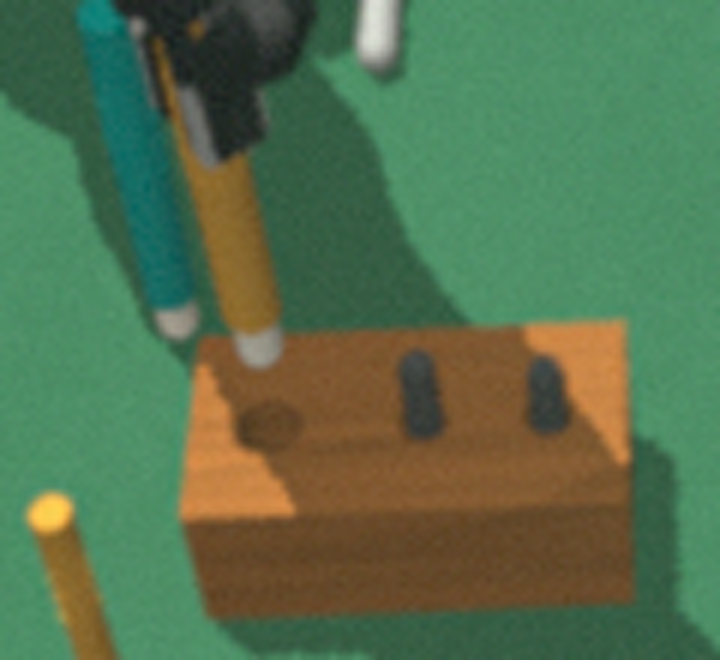

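View pics/w6c.png

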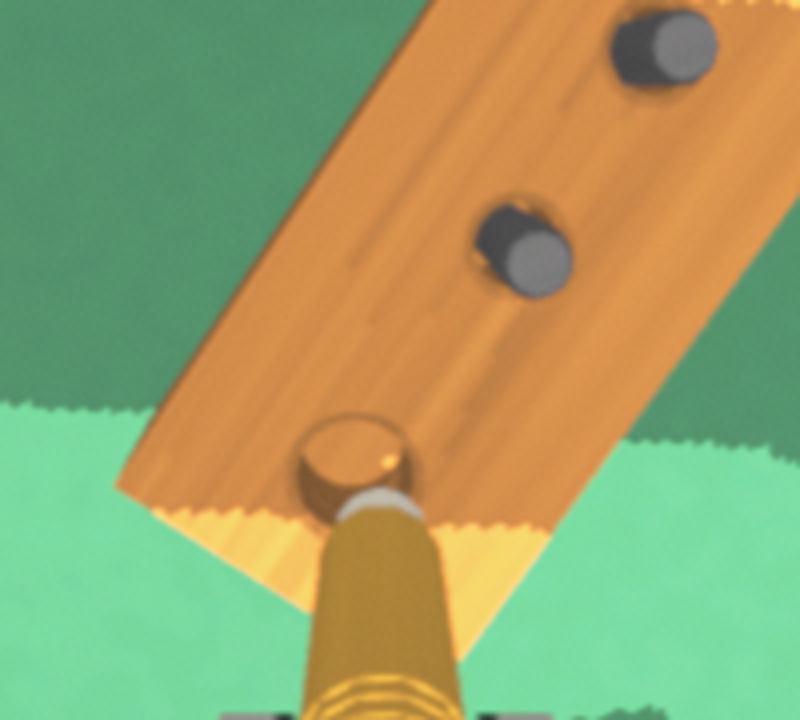

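Run:
```python
from h import *
d=load("s6");w=load("w6")
sc=lambda x,y:(190+(x-2.5)/6,260+(y-2.5)/6); wc=lambda x,y:(220+(x-1.5)/4,120+(y-1.5)/4)
X,e=tri([(d,sc(259,350)),(w,wc(380,533))]); print("ball",X,e, "pred",tip()+[0,0,.007])
print("hole",onz(d,sc(269,426),.06),onz(w,wc(355,470),.06))
s=telemetry.get_state();R=np.array(s["orientation"]);print("ball in tool",R.T@(X-s["tcp_pos"]))
```

```text
ball [ 0.51675213 -0.21090129  0.1016734 ] [np.float64(0.00022760373633897614), np.float64(0.00022760373633878717)] pred [ 0.51985972 -0.20810413  0.10594552]
hole [ 0.51446397 -0.2116092   0.06      ] [ 0.51430433 -0.20908047  0.06      ]
ball in tool [-0.00163385  0.1051266  -0.00374122]
```

View pics/t6c.png

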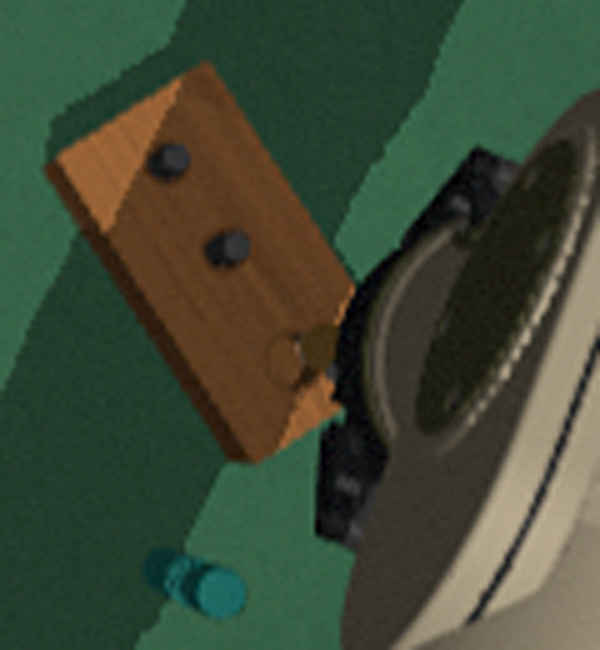

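```bash
cat >> h.py <<'E'
OFF=np.array([-.0016,.1051,-.0037])
def ball(s=None):
    s=s or telemetry.get_state(); return np.array(s["tcp_pos"])+np.array(s["orientation"])@OFF
def bplan(target,n=1):
    s=telemetry.get_state(); R=np.array(s["orientation"]); t=ball(s); D=np.array(target)-t
    print("ball",np.round(t,4),"F",np.round(s["ft_force"],2),"M",np.round(s["wrist_torque"],2),"tilt",np.round(R[:,1],3)[:2],"t",round(s["clock"],2),"row x%d"%n,np.round(R.T@D/.15/n,3))
E
python3 - <<'E'
from h import *
bplan([.514,-.2105,.079],3)
E
```

```text
ball [ 0.5168 -0.2109  0.1017] F [ 0.45  0.11 -2.97] M [-0.01  0.1   0.05] tilt [0.043 0.005] t 22.08 row x3 [-0.008  0.05  -0.003]
```

servo_tool(rows=[[-0.008,0.05,-0.003,0],[-0.008,0.05,-0.003,0],[-0.006,0.05,-0.002,0],[0,0,0,0]])

```text
clock: 22.42
tcp_pos: [0.5147, -0.2076, 0.1856]
orientation: [[0.917, 0.049, 0.395], [-0.396, 0.005, 0.918], [0.043, -0.999, 0.024]]
ft_force: [-0.9, 0.3, -2.8]
width: 0.0167
```

Run:
```python
from h import *
bplan([.514,-.2105,.079],1)
d=cam("scene","s7");w=cam("wrist","w7")
crop(d["img"],190,260,310,370,6,"s7c"); crop(w["img"],220,120,420,300,4,"w7c")
```

```text
ball [ 0.5168 -0.2098  0.0804] F [-0.9   0.32 -2.76] M [-0.    0.11 -0.07] tilt [0.049 0.005] t 22.42 row x1 [-0.016  0.009 -0.012]
```

View pics/s7c.png

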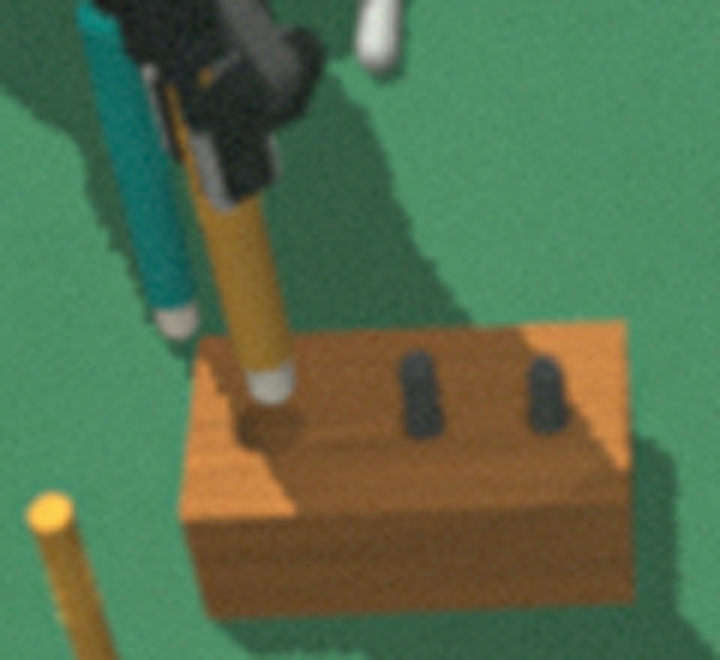

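View pics/w7c.png

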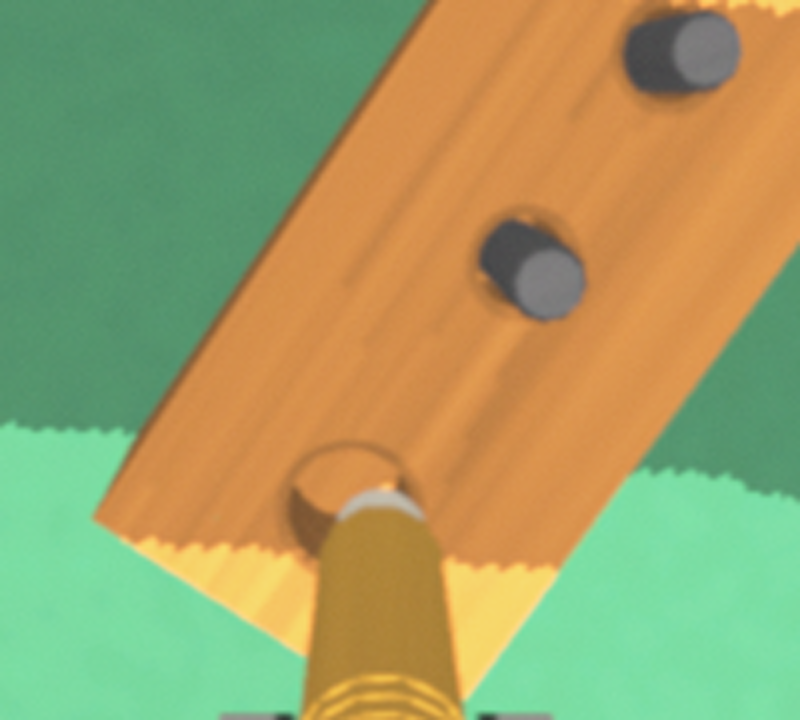

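Run:
```python
from h import *
d=load("s7");w=load("w7")
sc=lambda x,y:(190+(x-2.5)/6,260+(y-2.5)/6); wc=lambda x,y:(220+(x-1.5)/4,120+(y-1.5)/4)
X,e=tri([(d,sc(271,386)),(w,wc(381,534))]); print("ball",X,e, "pred",ball())
print("hole",onz(d,sc(270,426),.06),onz(w,wc(351,499),.06))
```

```text
ball [ 0.51814587 -0.21042484  0.08298224] [np.float64(0.00022043055558145611), np.float64(0.00022043055558138518)] pred [ 0.5173869  -0.21023336  0.08158735]
hole [ 0.51474355 -0.21145127  0.06      ] [ 0.51461002 -0.20869103  0.06      ]
```

servo_tool(rows=[[-0.02,0.02,-0.008,0],[-0.01,0.03,-0.005,0],[-0.003,0.03,-0.001,0]])

```text
clock: 22.77
tcp_pos: [0.5107, -0.2084, 0.1749]
orientation: [[0.917, 0.052, 0.396], [-0.396, 0.004, 0.918], [0.046, -0.999, 0.025]]
ft_force: [-0.2, -0.7, -2.8]
width: 0.0165
```

Run:
```python
from h import *
bplan([.514,-.2103,.060],1)
d=cam("scene","s8");w=cam("wrist","w8")
a=cv2.resize(d["img"][260:370,190:310],None,fx=5,fy=5,interpolation=cv2.INTER_CUBIC);b=cv2.resize(w["img"][160:320,220:420],(550,440),interpolation=cv2.INTER_CUBIC)
cv2.imwrite("pics/s8c.png",a[:,:,::-1]);cv2.imwrite("pics/w8c.png",b[:,:,::-1])
```

```text
ball [ 0.5132 -0.2107  0.0698] F [-0.21 -0.7  -2.75] M [-0.04  0.08 -0.01] tilt [0.052 0.004] t 22.77 row x1 [0.001 0.066 0.003]
```

View pics/s8c.png

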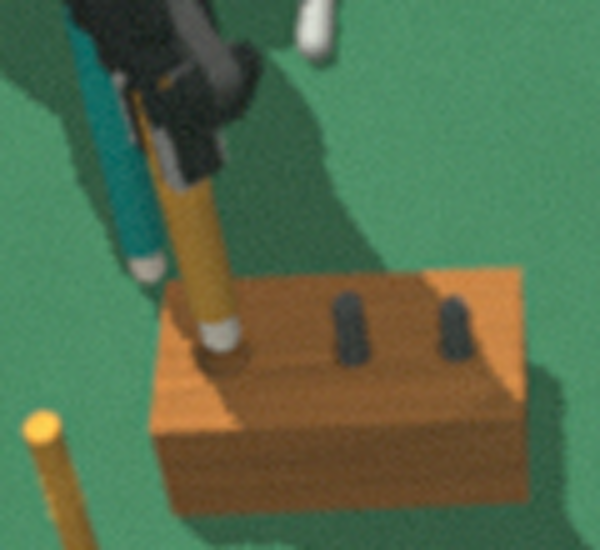

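View pics/w8c.png

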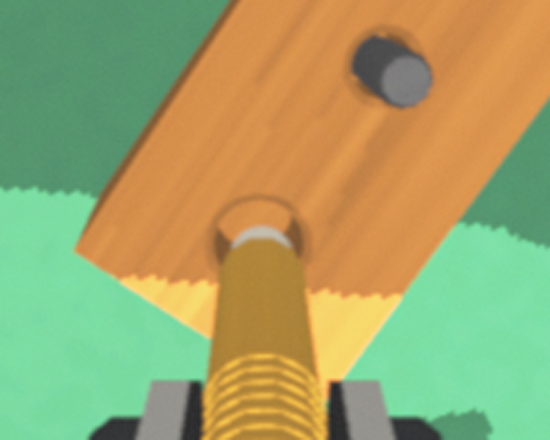

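The nose is over the mouth: wrist x 260 against the hole's 258. I'll descend gently.

servo_tool(rows=[[-0.002,0.03,0,0],[-0.003,0.03,-0.001,0],[-0.003,0.03,-0.001,0]])

```text
clock: 23.12
tcp_pos: [0.5104, -0.208, 0.1605]
orientation: [[0.917, 0.052, 0.396], [-0.396, 0.004, 0.918], [0.046, -0.999, 0.025]]
ft_force: [0.5, 0.4, -2.6]
width: 0.016
```

Run:
```python
from h import *
bplan([.514,-.2103,.045],1)
```

```text
ball [ 0.5129 -0.2103  0.0554] F [ 0.5   0.37 -2.64] M [0.06 0.1  0.02] tilt [0.052 0.004] t 23.12 row x1 [0.003 0.07  0.001]
```

servo_tool(rows=[[-0.001,0.025,0,0],[-0.002,0.025,0,0]])

```text
clock: 23.28
tcp_pos: [0.5102, -0.2077, 0.1518]
orientation: [[0.917, 0.051, 0.396], [-0.396, 0.004, 0.918], [0.045, -0.999, 0.024]]
ft_force: [0.2, -0.3, -3.8]
width: 0.0164
```

servo_tool(rows=[[-0.002,0.025,0,0],[-0.002,0.025,0,0]])

```text
clock: 23.45
tcp_pos: [0.5099, -0.2073, 0.1433]
orientation: [[0.917, 0.051, 0.396], [-0.396, 0.004, 0.918], [0.045, -0.999, 0.024]]
ft_force: [0.2, -0.3, -2.8]
width: 0.0167
```

Run:
```python
from h import *
bplan([.514,-.2103,.045],1)
d=cam("scene","s9");w=cam("wrist","w9")
a=cv2.resize(d["img"][260:370,190:310],None,fx=5,fy=5,interpolation=cv2.INTER_CUBIC);b=cv2.resize(w["img"][160:320,220:420],(550,440),interpolation=cv2.INTER_CUBIC)
cv2.imwrite("pics/s9c.png",a[:,:,::-1]);cv2.imwrite("pics/w9c.png",b[:,:,::-1])
```

```text
ball [ 0.5124 -0.2097  0.0381] F [ 0.2  -0.26 -2.76] M [-0.09  0.1   0.01] tilt [0.051 0.004] t 23.45 row x1 [ 0.014 -0.045  0.001]
```

View pics/s9c.png

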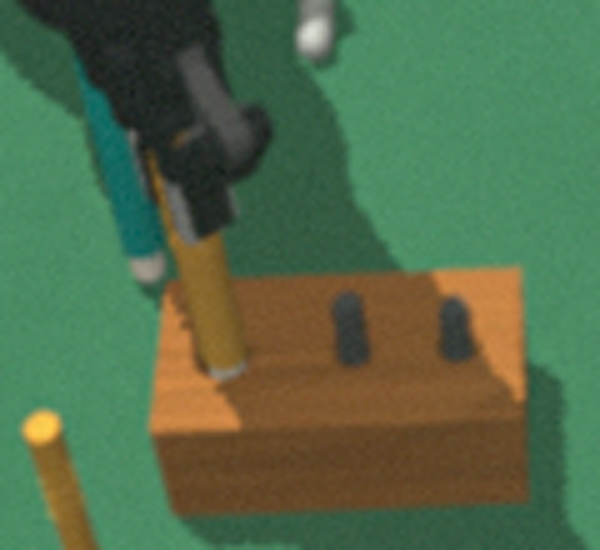

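View pics/w9c.png

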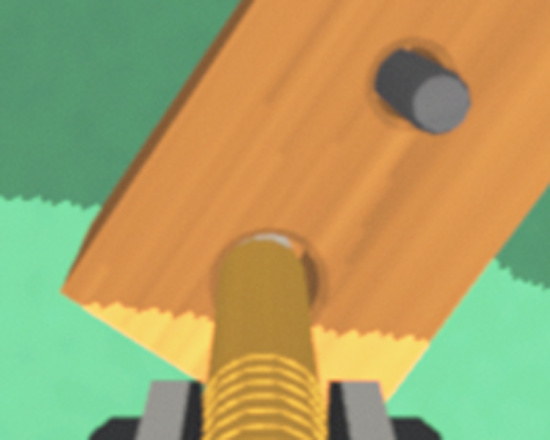

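servo_tool(rows=[[0,0.015,0,0],[0,0.015,0,0]])

```text
clock: 23.72
tcp_pos: [0.5102, -0.2075, 0.1387]
orientation: [[0.917, 0.051, 0.396], [-0.396, 0.004, 0.918], [0.045, -0.999, 0.024]]
ft_force: [0.4, 0.4, -3.3]
width: 0.0168
```

servo_tool(rows=[[0,0.015,0,0],[0,0.015,0,0]])

```text
clock: 23.88
tcp_pos: [0.5106, -0.2075, 0.134]
orientation: [[0.917, 0.051, 0.396], [-0.396, 0.004, 0.918], [0.045, -0.999, 0.024]]
ft_force: [-0.9, -0.3, -3.6]
width: 0.0167
```

servo_tool(rows=[[0,0.01,0,0]])

```text
clock: 23.97
tcp_pos: [0.5107, -0.2074, 0.1322]
orientation: [[0.917, 0.051, 0.396], [-0.396, 0.004, 0.918], [0.045, -0.999, 0.024]]
ft_force: [-0.0, -0.1, -3.0]
width: 0.0167
```

servo_tool(rows=[[0,0.01,0,0]])

```text
clock: 24.05
tcp_pos: [0.5108, -0.2074, 0.1305]
orientation: [[0.917, 0.051, 0.396], [-0.396, 0.004, 0.918], [0.045, -0.999, 0.024]]
ft_force: [-0.2, -0.1, -3.1]
width: 0.0164
```

servo_tool(rows=[[0,0.01,0,0]])

```text
clock: 24.13
tcp_pos: [0.5109, -0.2073, 0.1289]
orientation: [[0.917, 0.051, 0.395], [-0.396, 0.004, 0.918], [0.045, -0.999, 0.024]]
ft_force: [0.1, 0.4, -3.2]
width: 0.0163
```

servo_tool(rows=[[0,0.008,0,0]])

```text
clock: 24.22
tcp_pos: [0.5111, -0.2074, 0.1278]
orientation: [[0.917, 0.052, 0.396], [-0.396, 0.004, 0.918], [0.046, -0.999, 0.024]]
ft_force: [-2.4, 1.1, 9.3]
width: 0.0166
```

servo_tool(rows=[[0,0.008,0,0]])

```text
clock: 24.3
tcp_pos: [0.5117, -0.2077, 0.1275]
orientation: [[0.917, 0.053, 0.396], [-0.396, 0.004, 0.918], [0.047, -0.999, 0.025]]
ft_force: [-4.7, 1.5, 17.1]
width: 0.0164
```

servo_tool(rows=[[0,0,0,0],[0,0,0,0]])

```text
clock: 24.47
tcp_pos: [0.5119, -0.2079, 0.1282]
orientation: [[0.917, 0.053, 0.396], [-0.396, 0.005, 0.918], [0.047, -0.999, 0.025]]
ft_force: [-0.5, 0.2, -2.9]
width: 0.0165
```

servo_tool(rows=[[0,0,0,0],[0,0,0,0],[0,0,0,0],[0,0,0,0],[0,0,0,0]], hand=0.4)

```text
clock: 24.88
tcp_pos: [0.513, -0.2082, 0.129]
orientation: [[0.917, 0.056, 0.396], [-0.396, 0.004, 0.918], [0.05, -0.998, 0.026]]
ft_force: [0.4, -0.8, 0.4]
width: 0.0511
```

Run:
```python
from h import *
st(); w=cam("wrist","w10"); s=telemetry.get_state(); plan(np.array(s["tcp_pos"])+[0,0,.15],None,n=8)
```

```text
t 24.88 tcp [ 0.513  -0.2082  0.129 ] F [ 0.37 -0.82  0.41] w 0.0511
from [ 0.513  -0.2082  0.1289] yaw -23.4 D [0.   0.   0.15] n 8
[[0.006,-0.125,0.003,0.0],[0.006,-0.125,0.003,0.0],[0.006,-0.125,0.003,0.0],[0.006,-0.125,0.003,0.0],[0.006,-0.125,0.003,0.0],[0.006,-0.125,0.003,0.0],[0.006,-0.125,0.003,0.0],[0.006,-0.125,0.003,0.0]]
```

View pics/w10.png

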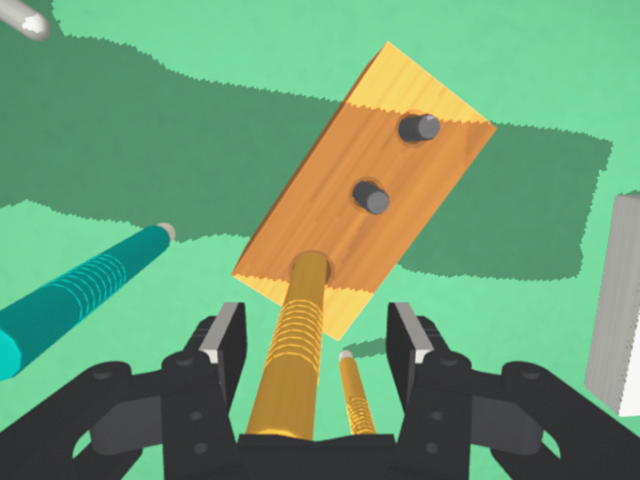

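servo_tool(rows=[[0,-0.08,0,0],[0,-0.1,0,0],[0,-0.13,0,0],[0,-0.13,0,0],[0,-0.14,0,0],[0,-0.14,0,0],[0,-0.14,0,0],[0,-0.14,0,0]])

```text
clock: 25.6
tcp_pos: [0.5013, -0.2093, 0.2867]
orientation: [[0.916, 0.05, 0.398], [-0.399, 0.003, 0.917], [0.044, -0.999, 0.023]]
ft_force: [0.2, 0.7, -0.3]
width: 0.0513
```

servo_tool(rows=[[0,-0.05,0.2,0],[0,-0.05,0.2,0],[0,0,0.2,0],[0,0,0.2,0],[0,0,0.1,0],[0,0,0,0],[0,0,0,0]])

```text
clock: 26.18
tcp_pos: [0.5568, -0.0854, 0.3198]
orientation: [[0.912, 0.065, 0.406], [-0.407, 0.002, 0.913], [0.059, -0.998, 0.029]]
ft_force: [-0.7, -0.2, 0.8]
width: 0.0511
```

Run:
```python
from h import *
st(); d=cam("scene","s11");t=cam("top","t11")
crop(d["img"],180,240,320,390,5,"s11c"); crop(t["img"],350,220,470,350,5,"t11c")
```

```text
t 26.18 tcp [ 0.5568 -0.0854  0.3198] F [-0.67 -0.18  0.8 ] w 0.0511
```

View pics/s11.png

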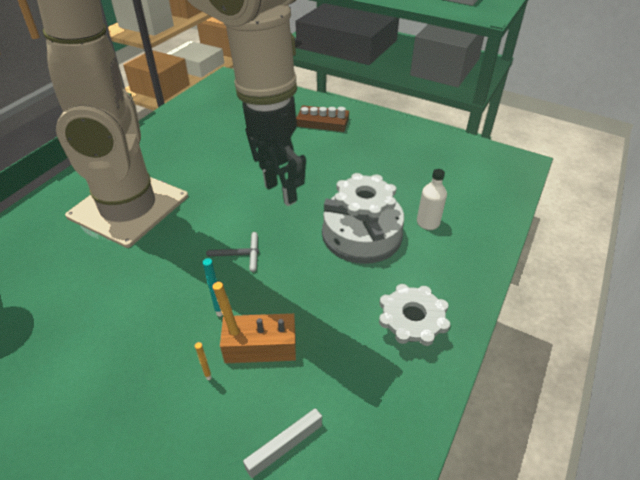

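View pics/s11c.png

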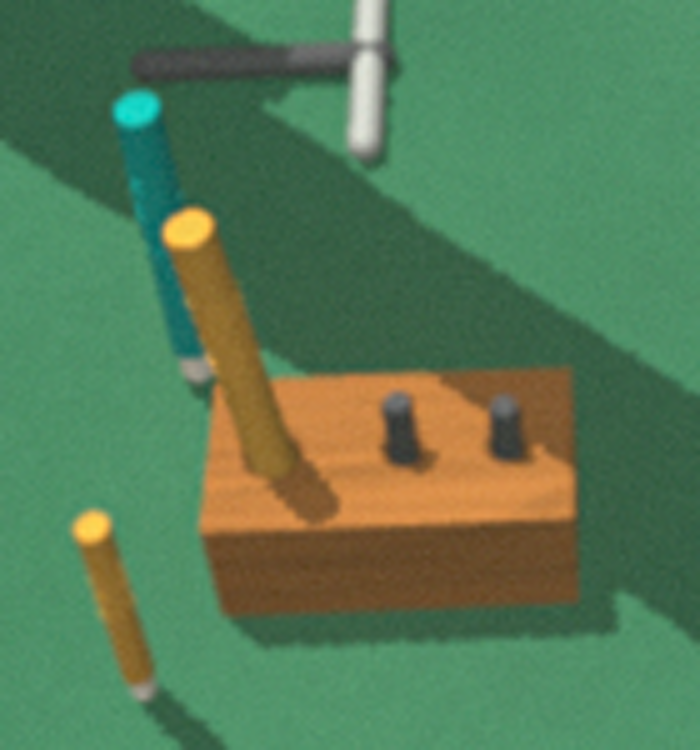

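View pics/t11.png

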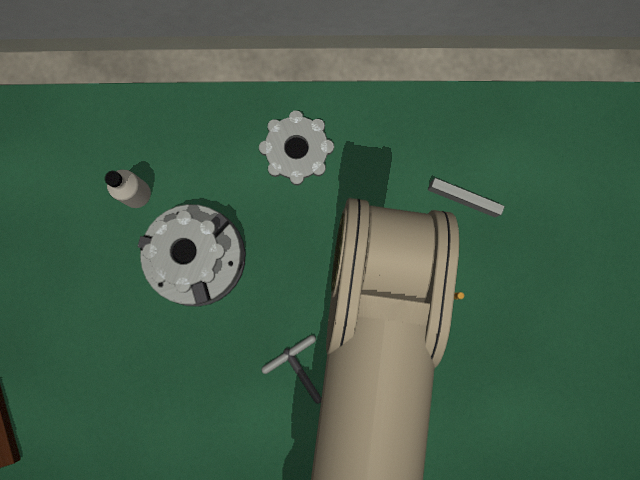

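Run:
```python
from h import *
S=load("sceneA");N=load("s11")
cs=lambda x,y:(180+(x-2)/5,240+(y-2)/5)
a=onz(S,cs(229,242),.187);b=onz(N,cs(189,229),.187)
print(a,b,b-a, np.linalg.norm(b-a)/.168)
w=cam("wrist","w12"); print(proj(w,[[.512,-.2105,.187],b]))
s=telemetry.get_state();print(np.round(s["q"],3))
```

```text
[ 0.51386455 -0.21081482  0.187     ] [ 0.49813024 -0.2129535   0.187     ] [-0.01573431 -0.00213868  0.        ] 0.09451779981998346
[[318.6059504  409.57561005]
 [303.43017737 419.04494691]]
[-0.55   0.113  0.694  1.573 -0.085  1.417 -0.272]
```

View pics/w12.png

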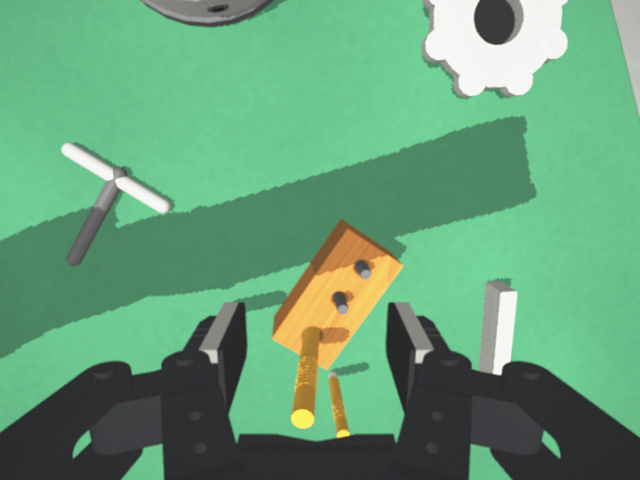

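Run:
```python
from h import *
N=load("s11");w=load("w12")
print("drift top",tri([(N,(180+187/5,240+227/5)),(w,(303,419))]))
for q in ["spare_hub","key","oiler","parallel","drift"]: print(q,[(np.round(r["location"],3).tolist(),round(r["confidence"],2)) for r in nets.spot_in(q,"scene")])
S=load("sceneA")["img"].astype(int);D=np.abs(S-N["img"].astype(int)).sum(2)
for n,(x0,y0,x1,y1) in dict(hub=(375,280,455,345),oiler=(415,165,450,232),par=(240,405,330,478),small=(192,338,214,384),cyan=(200,255,222,275),key_bar=(245,230,262,275)).items(): print(n,"px changed",(D[y0:y1,x0:x1]>90).sum())
st()
```

```text
drift top (array([ 0.49789818, -0.21284293,  0.18681435]), [np.float64(9.912618525113682e-05), np.float64(9.912618525103105e-05)])
spare_hub [([0.798, -0.005, 0.06], 0.81)]
key [([0.374, -0.005, 0.015], 0.83)]
oiler [([0.718, 0.311, 0.086], 0.65)]
parallel [([0.704, -0.342, 0.04], 0.85)]
drift [([0.437, -0.171, 0.123], 0.93), ([0.51, -0.22, 0.133], 0.82), ([0.511, -0.299, 0.07], 0.58)]
hub px changed 0
oiler px changed 0
par px changed 0
small px changed 0
cyan px changed 179
key_bar px changed 203
t 26.58 tcp [ 0.5565 -0.0863  0.3191] F [-0.57 -0.55 -0.43] w 0.0512
```

```bash
python3 -c "
from rig import ticket; print(ticket.sign_off())"
```

```text
the job is handed in; nothing more can be done
None
```

I levelled the hub face and stood the drift back in its hole, and the job is handed in at about 26.6 s. No verdict is reported.

- **Finding the high side:** I took the large orange drift from the block and left the turquoise and the small one alone. Four touches gave a 0.032 rad lean, high towards (-0.37, -0.93). One of those touches, on the low side, reached about 11 N instead of under 9. The face still fitted a plane to 0.05 mm afterwards.
- **Levelling:** two pushes 50 mm off the axis on the high side brought it down. The highest reading between rows was about 20 N.
- **Level check:** four final touches (2–3 N each) read 135.3, 135.4, 135.3 and 135.4 mm. That puts run-out at a few tenths of a millimetre, against the 2 mm allowed.
- **Drift:** it is back in its hole with the nose on the floor. The floor was felt at the same height as at the pick-up, and the top is at 187 mm. It leans about 0.09 rad, roughly the hole's free play but a little over the 0.08 rad stated for its starting state. I left it there.
- **Other things:** the spare hub, oiler, parallel and small drift show no image change. The key and the turquoise drift sit where they were; only their shadows changed. The gripper is clear and touches nothing.

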